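# Stack the tube racks for storage and dock the next one

### The arm

A 6-joint arm with a two-finger parallel gripper is mounted at the origin on the work surface. World frame = base frame: x ahead of the robot, y to its left, z up, the work surface at z = 0. Lengths are in m, angles in rad, forces in N, time in s.
With the tool pointing down it reaches from about 0.25 to 0.725 m from the base axis. Payload 4 kg.
Tool frame: the origin (TCP) lies at the very end of the fingers, on their centre line; the grasp point (between the pads) lies 19 mm behind it; z points along the fingers, y is the direction in which the jaws open and shut (so a half turn about z gives the same grasp; the last joint's range is limited). The gripper opens to 85 mm and grips with 20 to 120 N. Pads are 22 mm wide; open, the fingers measure 114 mm over their backs; the gripper's body (76 mm by 85 mm) begins 54 mm behind the grasp point. The pads swing forward as they close: fully open they stand 13 mm farther back than shut.
Start: joints at [1.249, 0.241, 0.005, 1.335, 0, 1.571], TCP at [0.158, 0.474, 0.231] pointing down, gripper open.
Joint ranges: [-2.72, 2.72], [-1.05, 1.87], [-1.09, 1.28], [-1.99, 2.15], [-1.42, 1.44], [-3.14, 3.14]. Speed limits (rad/s): [2.79, 2.79, 3.14, 3.14, 3.14, 3.14].

### API

Orientations are given as a unit quaternion [x, y, z, w].
In Python, from workcell import bot gives the robot as it stands.
- The arm moves only by the shell command python3 -m crank 'ROWS'. ROWS is JSON, a list that holds one entry, the list of rows, each a list of 5 numbers: the shift along the tool's x, y, z in mm, then the turn about the tool's z in degrees, then the closure in counts, from 0 (fully open) to 255 (shut). In form: [[[tx, ty, tz, turn, grip], ...]]. A call has 1 to 12 rows; each row shifts and turns the pose as measured when the row begins, along the tool's axes as they then stand; what a row does not reach is not made up. A row lasts 1/8 s, in which the tool goes at most 62.5 mm and 10.7 degrees, less where a joint would pass 70% of its speed; a pose out of reach is approached as far as the arm can. A call is refused whole if a number of a shift passes 62.5 or a number of a turn 10.7, either way. A call with a gripper value outside its range is refused whole. The fingers move at their own pace and stop on an object; the grip force is fixed at half the most. Time passes only in rows, so rows that do not move let the fingers close. It gives the time, the measured TCP pose, the force and the opening at its end, in the units of the state.
- bot.get_obs(): the state, without advancing time (a new reading comes with each control period).
- bot.camera(name): name is "scene" or "top" or "wrist"; returns a dict with "img" (384x512x3 uint8, blue, green, red), "depth" (384x512 float32, m along the optical axis (not along the pixel's ray), 0 where there is no reading), "fx", "fy", "cx", "cy" (pixels), "R" (3x3) and "t" (3): a world point X has camera coordinates R X + t; the wrist camera has in their place "T_tool_cam" (4x4, takes a point from camera to tool coordinates, whose origin is the TCP and whose axes are the flange's). Camera axes: x right, y down, z forward; pixel columns grow to the right and rows downward; lengths in m; the calibration is good to about 2 mm. A picture is of the moment at which its call begins: read the wrist's pose just before it.
- bot.job_done(): hands the job in, once; it reports no verdict.
The state is a dict: "clock": time; "joint_pos": joint angles; "joint_vel": joint speeds; "tau": joint torques, N m; "eef_pos": TCP position; "tool_rot": TCP orientation; "ft_force": force on the tool from outside, world axes, zero at the start; "ft_torque": the same for the moment, N m; "grip_width": finger opening in m.
Only numpy, scipy, OpenCV 4.12 (cv2) and the standard library are available. Lean on these libraries where they do the work, as an engineer would, in place of code of your own. Each camera call takes 0.05 s, during which the arm holds its last target.

### The job

Tidy the tube racks: in the green tray build a stack with the blue rack at the bottom, the yellow rack on it and the white lid on top, and put the orange rack alone in the black tray, each one seated fully down in the recess below it. Keep the racks and the lid upright and set them down rather than dropping them, and leave the bottle, the beaker and the timer where they are.

Things in the scene. Friction and masses are not known exactly. Their poses are not given: they have to be found in the camera images.
- blue_rack: Blue tube rack, loose, 0.13-0.25 kg, dotted deck. Origin: centre of underside; x along long side, z up; mm. Grey foot 72 (x) x 44 (y), z 0-9; body 86 x 58, z 9-44, upright sides, grip across y; deck z 44 in a rim up to z 51 (recess 80 x 52, walls 3). Another foot fits the recess with 4 play each side and then stands 44 above this origin. Starts upright, x within 30 deg of world x.
- yellow_rack: Yellow tube rack, loose, 0.13-0.25 kg, dotted deck. Origin: centre of underside; x along long side, z up; mm. Grey foot 72 (x) x 44 (y), z 0-9; body 86 x 58, z 9-44, upright sides, grip across y; deck z 44 in a rim up to z 51 (recess 80 x 52, walls 3). Another foot fits the recess with 4 play each side and then stands 44 above this origin. Starts upright, x within 30 deg of world x.
- orange_rack: Orange tube rack, loose, 0.13-0.25 kg, dotted deck. Origin: centre of underside; x along long side, z up; mm. Grey foot 72 (x) x 44 (y), z 0-9; body 86 x 58, z 9-44, upright sides, grip across y; deck z 44 in a rim up to z 51 (recess 80 x 52, walls 3). Another foot fits the recess with 4 play each side and then stands 44 above this origin. Starts upright, x within 30 deg of world x.
- lid: White lid with dark grip bar, loose, 0.08-0.17 kg. Origin: centre of underside; x along long side, z up; mm. Foot 72 (x) x 44 (y), z 0-9; plate 86 x 58, z 9-15; grip bar 50 (x) x 14 (y), z 15-45, in the middle: grip across y. Its foot fits any rack's top recess. Starts upright on the bench, x within 30 deg of world x.
- green_tray: Green docking tray, fixed to the bench. Origin: centre of underside; x along long side, z up; mm. Outside 100 (x) x 72 (y) x 12 high; recess 80 x 52, floor at z 5, walls 10 thick. A rack's foot fits with 4 play each side; the rack then stands 5 above this origin. Its place varies; x within 30 deg of world x.
- black_tray: Black docking tray, fixed to the bench. Origin: centre of underside; x along long side, z up; mm. Outside 100 (x) x 72 (y) x 12 high; recess 80 x 52, floor at z 5, walls 10 thick. A rack's foot fits with 4 play each side; the rack then stands 5 above this origin. Its place varies; x within 30 deg of world x.
- bottle: Bystander: amber glass bottle with white cap and pale label, 52 mm across, 100 mm high, upright, loose. Origin: centre of its underside.
- beaker: Bystander: open aluminium beaker, 60 mm across the rim, 65 mm high, upright, loose. Origin: centre of its underside.
- timer: Bystander: white bench timer with a green display, 70 by 55 by 18 mm, lying flat, loose. Origin: centre of its underside.
There are look-alikes about, which are no part of the job. There is more than one size of the green_tray; the job needs the middle-sized. Of the things shaped like the blue_rack, the blue one is meant.

How it is judged:
At the end, for the whole second after the job is handed in: Blue rack in the green tray, yellow rack in the blue rack's top recess, lid in the yellow rack's top recess, orange rack in the black tray: each centred within 8 mm on what it sits in, fully down within 3 mm, turned with it within 0.2 rad, level within 0.06 rad; all at rest and released (horizontal distance between blue_rack and green_tray below 0.008 m and z of blue_rack in the frame of green_tray between 0.002 and 0.008 m and angle between the x axis of blue_rack and the x axis of green_tray, either way round below 0.2 rad and angle between each of blue_rack, yellow_rack, lid, orange_rack's own z axis and vertical below 0.06 rad and horizontal distance between yellow_rack and blue_rack below 0.008 m and z of yellow_rack in the frame of blue_rack between 0.041 and 0.047 m and angle between the x axis of yellow_rack and the x axis of blue_rack, either way round below 0.2 rad and horizontal distance between lid and yellow_rack below 0.008 m and z of lid in the frame of yellow_rack between 0.041 and 0.047 m and angle between the x axis of lid and the x axis of yellow_rack, either way round below 0.2 rad and horizontal distance between orange_rack and black_tray below 0.008 m and z of orange_rack in the frame of black_tray between 0.002 and 0.008 m and angle between the x axis of orange_rack and the x axis of black_tray, either way round below 0.2 rad and linear speed of each of blue_rack, yellow_rack, orange_rack, lid below 0.02 m/s and angular speed of each of blue_rack, yellow_rack, orange_rack, lid below 0.2 rad/s); the robot touches nothing.
It fails at once if the bottle, beaker or timer is moved more than 20 mm (distance of any of bottle, beaker, timer from where it was at the start of the episode above 0.02 m).
It fails at once if a rack or the lid is tipped more than about 35 degrees (angle between any of blue_rack, yellow_rack, orange_rack, lid's own z axis and vertical above 0.6 rad).
It fails at once if a rack or the lid is dropped (falls freely at more than 0.7 m/s, a drop of about 25 mm) ((linear speed of blue_rack above 0.7 m/s and contact force between the fingers and blue_rack below 0.1 N) or (linear speed of yellow_rack above 0.7 m/s and contact force between the fingers and yellow_rack below 0.1 N) or (linear speed of orange_rack above 0.7 m/s and contact force between the fingers and orange_rack below 0.1 N) or (linear speed of lid above 0.7 m/s and contact force between the fingers and lid below 0.1 N)).
It also fails if it takes over 112 s, if anything falls off the work surface, if the arm or the gripper's body presses on something with over 40 N, if the wrist force passes 120 N, or if a joint passes its speed limit or range.

## Working session

There is one attempt and no reset: what is moved stays moved. The work goes in short steps, Python scripts to look and compute and a shell command to move; the robot and the scene stay as the last step left them, time stands still between calls to the robot, and variables do not carry over. Pictures are saved under pics/ and viewed, and the job is handed in when it is done.

```bash
ls; mkdir -p pics
python3 - <<'E'
from workcell import bot
import cv2, numpy as np
o=bot.get_obs(); print({k:np.round(v,3).tolist() for k,v in o.items()})
for n in ["scene","top","wrist"]:
    c=bot.camera(n); cv2.imwrite(f"pics/{n}0.png",c["img"]); np.savez(f"/tmp/{n}0.npz",**c)
    print(n,c["fx"],c["cx"],c["cy"],(c["R"],c["t"]) if "R" in c else c["T_tool_cam"])
E
```

```text
pics
{'clock': 0.0, 'joint_pos': [1.249, 0.241, 0.004, 1.335, -0.0, 1.571], 'joint_vel': [0.0, -0.001, -0.0, 0.0, 0.001, -0.001], 'tau': [-0.002, -37.233, 25.24, 0.017, -0.0, 0.0], 'eef_pos': [0.158, 0.474, 0.23], 'tool_rot': [0.16, 0.987, -0.001, -0.0], 'ft_force': [0.333, -0.355, 0.193], 'ft_torque': [0.027, 0.017, -0.004], 'grip_width': 0.085}
scene 488.7643236905225 260.8662942360797 187.37433763390848 (array([[-0.5671527 ,  0.82332263,  0.02185536],
       [ 0.43857428,  0.32436366, -0.83811742],
       [-0.69713013, -0.46575536, -0.54505186]]), array([ 0.26635308, -0.16526641,  1.92943694]))
top 368.64911884547377 259.8340676296699 192.286757172844 (array([[ 0.01206754, -0.99991827, -0.00422154],
       [-0.9840431 , -0.01112622, -0.17758202],
       [ 0.17752054,  0.00629715, -0.98409695]]), array([0.0119526 , 0.4603359 , 1.14305836]))
wrist 339.92475736008015 256.9023122268056 192.85414371676782 [[ 9.63604364e-05 -9.64115160e-01 -2.65484368e-01  6.72878327e-02]
 [ 9.99999875e-01  2.23127481e-04 -4.47333918e-04  3.02840231e-04]
 [ 4.90518270e-04 -2.65484292e-01  9.64115061e-01 -1.43154586e-01]
 [ 0.00000000e+00  0.00000000e+00  0.00000000e+00  1.00000000e+00]]
```

View pics/scene0.png

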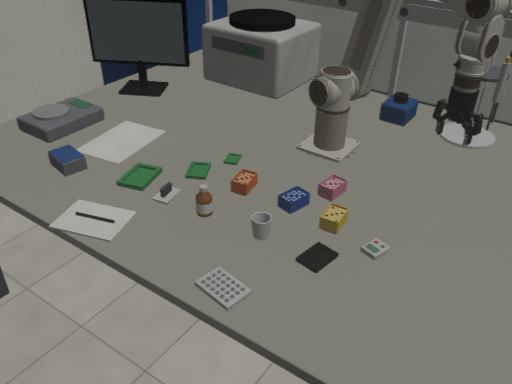

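View pics/top0.png

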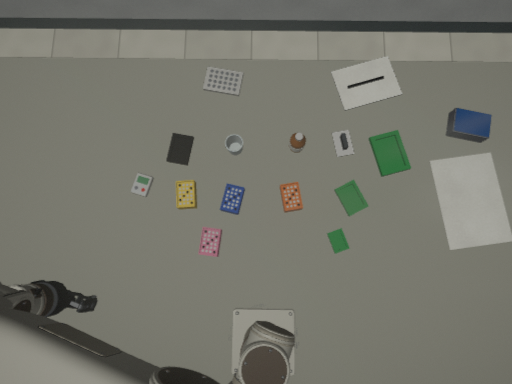

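View pics/wrist0.png

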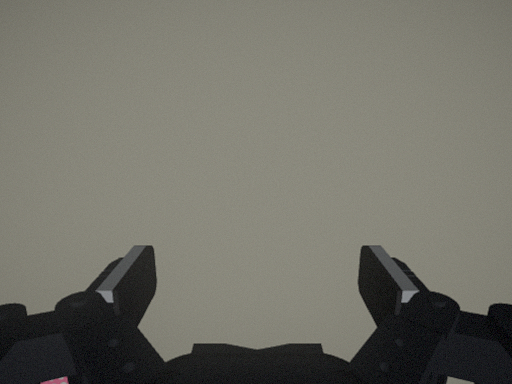

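The top view shows these objects:
- Blue rack (232,199), yellow rack (186,194), orange rack (291,197).
- A pink look-alike rack at (211,242).
- Lid (344,143), black tray (180,149), beaker (234,143), bottle (298,141), timer (142,185).
- Green trays: (390,153) large, (351,198) middle, (338,241) small.

Next I'll measure all of them.

```bash
cat > h.py <<'E'
import numpy as np, cv2
from scipy.spatial.transform import Rotation as Rn
def world(c, eef=None, q=None):
    d=c["depth"]; v,u=np.mgrid[0:d.shape[0],0:d.shape[1]]
    P=np.stack([(u-c["cx"])/c["fx"]*d,(v-c["cy"])/c["fy"]*d,d],-1)
    if "R" in c and c.get("R") is not None and "T_tool_cam" not in c:
        W=(P-c["t"])@c["R"]
    else:
        T=c["T_tool_cam"]; Pt=P@T[:3,:3].T+T[:3,3]
        W=Pt@Rn.from_quat(q).as_matrix().T+eef
    W[d<=0]=np.nan
    return W
def masks(img):
    h=cv2.cvtColor(img,cv2.COLOR_BGR2HSV); H,S,V=[h[...,i].astype(int) for i in range(3)]
    return dict(blue=(H>105)&(H<130)&(S>120),yellow=(H>18)&(H<33)&(S>130),orange=(H>3)&(H<15)&(S>150)&(V>90),
      green=(H>50)&(H<85)&(S>110), black=(V<45), pink=(H>160)&(H<178)&(S>80), white=(V>185)&(S<40))
def rect(xy):
    (cx,cy),(w,h),a=cv2.minAreaRect((xy*1000).astype(np.float32))
    if w<h: w,h,a=h,w,a+90
    a=(a+90)%180-90
    return np.round([cx,cy,w,h,a],1)
E
python3 - <<'E'
from h import *
c=dict(np.load("/tmp/top0.npz")); W=world(c)
m=masks(c["img"])
for n,k in m.items():
    k=k.astype(np.uint8); N,l,s,ce=cv2.connectedComponentsWithStats(k,connectivity=8)
    for i in range(1,N):
        if s[i,4]>80 and s[i,4]<4000:
            p=W[l==i]; p=p[~np.isnan(p[:,0])]
            if not len(p) : continue
            print(n,ce[i].round(),s[i,4],rect(p[:,:2]),"z pct",np.percentile(p[:,2]*1000,[5,50,95]).round())
im=c["img"]
cr=[cv2.resize(im[y-40:y+40,x-40:x+40],(390,390),interpolation=cv2.INTER_CUBIC) for x,y in [(370,160),(350,220)]]
cv2.imwrite("pics/crop1.png",np.hstack(cr))
cv2.imwrite("pics/topcrop.png",cv2.resize(im[120:270,120:420],(800,400),interpolation=cv2.INTER_CUBIC))
E
```

```text
blue [465. 115.] 222 [ 726.2 -665.1   91.1   45.1  -81.7] z pct [51. 55. 59.]
blue [482. 129.] 176 [ 668.5 -704.2   77.7   44.7  -67.1] z pct [51. 55. 59.]
blue [232. 199.] 146 [438.5 105.9  83.7  55.1 -12.7] z pct [40. 46. 54.]
yellow [186. 194.] 251 [451.1 255.   85.8  56.5   3.2] z pct [40. 46. 54.]
orange [286. 193.] 90 [449.2 -79.7  81.5  53.9   7.3] z pct [41. 45. 53.]
green [389. 153.] 1117 [ 604.5 -414.3  137.4  100.8   15.3] z pct [ 4.  9. 19.]
green [338. 240.] 290 [ 311.7 -236.3   64.    46.9   20.2] z pct [ 0.  5. 11.]
black [ 60. 297.] 923 [172.3 464.5 142.4  59.1  52.7] z pct [303. 385. 475.]
black [ 23. 306.] 139 [162.6 429.6  23.9   3.5 -18.9] z pct [511. 530. 553.]
black [183. 377.] 655 [100.5 100.1  71.5   2.4  70.7] z pct [684. 709. 741.]
pink [211. 247.] 108 [294.4 172.5  65.8  56.   -5.7] z pct [37. 45. 53.]
```

View pics/topcrop.png

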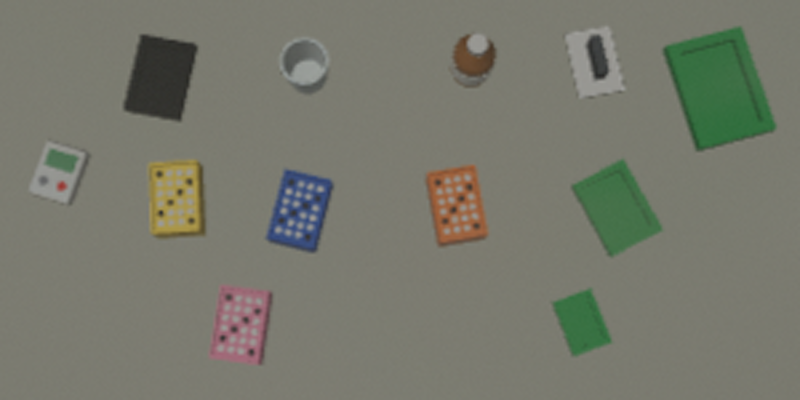

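```bash
cat >> h.py <<'E'
def yaw(q):
    x=Rn.from_quat(q).as_matrix()[:,0]; return np.degrees(np.arctan2(x[1],x[0]))
def go(x,y,z,phi):
    """mm, deg world target -> turn about tool z, and shift in the tool axes now / after the turn"""
    from workcell import bot
    o=bot.get_obs(); y0=yaw(o["tool_rot"]); R=Rn.from_quat(o["tool_rot"]).as_matrix()
    dW=np.array([x,y,z])-np.array(o["eef_pos"])*1000
    dphi=(phi-y0+180)%360-180
    R2=Rn.from_euler('z',dphi,degrees=True).as_matrix()@R
    print("t=%.2f"%o["clock"],"at",np.round(np.array(o["eef_pos"])*1000,1),"yaw %.2f"%y0,"tilt %.4f"%np.hypot(R[0,2],R[1,2]),"grip %.4f"%o["grip_width"],"F",np.round(o["ft_force"],1),
     "q6 %.2f"%o["joint_pos"][5])
    print("  turn %.2f"%-dphi,"shift(now axes)",np.round(R.T@dW,1),"shift(after turn)",np.round(R2.T@dW,1))
E
python3 - <<'E'
from h import *
go(380,180,300,180)
c=dict(np.load("/tmp/top0.npz")); W=world(c)
h=cv2.cvtColor(c["img"],cv2.COLOR_BGR2HSV)
print(h[198,351],h[149,180],h[153,390])
k=((h[...,0]>50)&(h[...,0]<85)&(h[...,1]>70)).astype(np.uint8)
k2=(h[...,2]<60).astype(np.uint8)
for k in (k,k2):
  N,l,s,ce=cv2.connectedComponentsWithStats(k)
  for i in range(1,N):
    if 80<s[i,4]<4000:
        p=W[l==i]; p=p[p[:,2]<.1]
        if len(p)>50: print(ce[i].round(),s[i,4],rect(p[:,:2]),np.percentile(p[:,2]*1000,[5,50,95]).round())
E
```

```text
t=0.15 at [158.  473.9 230.6] yaw 161.56 tilt 0.0017 grip 0.0852 F [-0.2  0.2 -0.1] q6 1.57
  turn -18.44 shift(now axes) [-303.6 -208.7  -69. ] shift(after turn) [-222.  -294.   -68.9]
[ 63 101 114] [30 26 50] [ 65 122 111]
[389. 153.] 1244 [ 606.7 -418.4  138.9  111.5   16.4] [ 4. 10. 19.]
[351. 197.] 652 [ 453.8 -283.9   97.9   78.    26.9] [ 1.  7. 15.]
[338. 240.] 325 [ 311.7 -236.9   67.5   52.1   20.9] [ 0.  5. 11.]
[21. 22.] 357 [1567.  1395.8  308.6   19.7   89.8] [-728. -686. -651.]
[413.  26.] 1895 [1565.2 -807.9 1220.6   22.6   89.9] [-735. -695. -656.]
[180. 149.] 590 [613.1 289.2 100.7  69.7  -9.4] [ 2.  8. 15.]
```

Three things could be the green tray: (390,153) measures about 139x105 mm, (351,198) about 98x75 and (338,241) about 66x50. The middle one fits 100x72. Now moving to the first wrist viewpoint.

```bash
python3 -m crank '[[[0,0,-35,-9.2,0],[0,0,-34,-9.2,0],[-38,-50,0,0,0],[-38,-50,0,0,0],[-38,-50,0,0,0],[-38,-50,0,0,0],[-38,-50,0,0,0],[-32,-44,0,0,0],[0,0,0,0,0]]]'
python3 - <<'E'
from h import *
go(380,180,300,180)
E
```

```text
clock: 1.27
eef_pos: [0.386, 0.1788, 0.2996]
tool_rot: [-0.007, 1.0, -0.003, -0.0]
ft_force: [-1.1, 1.0, -0.0]
grip_width: 0.085
t=1.27 at [386.  178.8 299.6] yaw -179.19 tilt 0.0064 grip 0.0850 F [-1.1  1.  -0. ] q6 0.42
  turn 0.81 shift(now axes) [ 5.9  1.3 -0.4] shift(after turn) [ 6.   1.2 -0.4]
```

```bash
cat >> h.py <<'E'
def snap(name):
    from workcell import bot
    o=bot.get_obs(); c=bot.camera("wrist")
    W=world(c,np.array(o["eef_pos"]),np.array(o["tool_rot"]))
    cv2.imwrite(f"pics/{name}.png",c["img"]); np.savez(f"/tmp/{name}.npz",W=W,img=c["img"])
    return c["img"],W
E
python3 - <<'E'
from h import *
im,W=snap("w1")
for n,k in masks(im).items():
    N,l,s,ce=cv2.connectedComponentsWithStats(k.astype(np.uint8))
    for i in range(1,N):
        if s[i,4]>400:
            p=W[l==i]; p=p[~np.isnan(p[:,0])]
            print(n,ce[i].round(),s[i,4],rect(p[:,:2]),np.percentile(p[:,2]*1000,[5,50,95]).round())
E
```

```text
blue [198. 196.] 2678 [446.9 103.  104.9  56.9 -13.2] [28. 45. 52.]
yellow [319. 208.] 2881 [462.3 261.6 110.7  71.3   4.7] [29. 45. 52.]
orange [ 51. 201.] 3696 [457.7 -98.1 102.9  91.2  10.2] [16. 45. 52.]
black [262. 339.] 36771 [508.6 245.7 364.4 131.4  27.2] [ 11. 369. 390.]
pink [253.  80.] 3230 [298.4 172.8  94.4  60.2  -6.7] [43. 45. 52.]
```

View pics/w1.png

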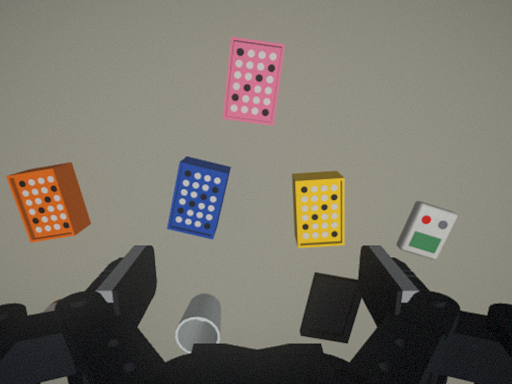

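```bash
cat >> h.py <<'E'
def fit(W,cx,cy,zlo,zhi,r=70):
    """rectangle of the points between heights zlo,zhi (mm) round cx,cy"""
    P=W.reshape(-1,3)*1000; P=P[~np.isnan(P[:,0])]
    k=(np.hypot(P[:,0]-cx,P[:,1]-cy)<r)&(P[:,2]>zlo)&(P[:,2]<zhi); p=P[k]
    hull=rect(p[:,:2]/1000)
    a=hull[4]; t=np.radians(a)   # trimmed box in that direction
    u=p[:,:2]@[np.cos(t),np.sin(t)]; v=p[:,:2]@[-np.sin(t),np.cos(t)]
    ul,uh=np.percentile(u,[.7,99.3]); vl,vh=np.percentile(v,[.7,99.3])
    c=np.array([np.cos(t),np.sin(t)])*(ul+uh)/2+np.array([-np.sin(t),np.cos(t)])*(vl+vh)/2
    return hull,len(p),"trim",np.round([*c,uh-ul,vh-vl],1),"z",np.percentile(p[:,2],[5,50,95]).round(1)
E
python3 - <<'E'
from h import *
d=np.load("/tmp/w1.npz"); W=d["W"]
for n,x,y in [("blue",440,105),("yellow",451,255),("orange",450,-80),("pink",298,172)]:
    print(n,*fit(W,x,y,40,58))
print("black",*fit(W,613,289,8,18,80))
T=world(dict(np.load("/tmp/top0.npz")))
for n,x,y in [("blue",440,105),("yellow",451,255),("orange",450,-80)]:
    print("top",n,*fit(T,x,y,38,62))
print("table w1",np.nanmedian(W[120:150,60:160,2])*1000)
print("table top",np.nanmedian(T[220:240,260:300,2])*1000, np.std(T[220:240,260:300,2])*1000,np.nanstd(W[120:150,60:160,2])*1000)
E
```

```text
blue [438.1 104.3  87.   58.4 -13.2] 3413 trim [437.7 104.6  85.4  57.6] z [43.4 44.8 51.9]
yellow [451.1 254.2  87.1  58.2   4.7] 3375 trim [450.5 253.9  85.3  57.6] z [43.2 44.8 51.8]
orange [446.8 -84.3  86.5  60.3  10.1] 3667 trim [446.5 -84.   85.2  58.5] z [43.1 45.  52. ]
pink [300.4 170.7  86.   58.1  -6.8] 4352 trim [300.4 170.7  84.7  57.2] z [43.2 44.8 51.9]
black [611.9 287.9 102.1  73.   -9.6] 1450 trim [611.3 287.7 100.2  72. ] z [ 9.4 12.2 13.5]
top blue [438.8 107.2  86.1  58.2 -13.3] 504 trim [438.5 107.3  85.2  57.7] z [40.9 45.  52.9]
top yellow [451.6 256.7  86.4  58.3   4.5] 502 trim [451.7 256.4  85.4  57.2] z [41.  45.2 53.1]
top orange [447.7 -81.3  86.9  58.4  10.4] 505 trim [447.2 -81.4  85.4  57.6] z [40.5 45.1 52.5]
table w1 0.5308817147035294
table top 0.5262721959652301 nan 0.844342991636004
```

```bash
python3 -m crank '[[[1,-60,0,0.8,0],[0,-60,0,0,0],[0,-60,0,0,0],[0,-60,0,0,0],[0,-60,0,0,0],[0,-60,0,0,0],[0,-40,0,0,0],[0,0,0,0,0]]]'
python3 - <<'E'
from h import *
go(380,-220,300,180)
im,W=snap("w2")
print("orange",*fit(W,447,-82,40,58))
print("lid",*fit(W,620,-250,8,18))
print("green",*fit(W,454,-284,8,18,80))
E
```

```text
clock: 2.33
eef_pos: [0.3912, -0.2192, 0.2999]
tool_rot: [-0.014, 1.0, -0.001, -0.0]
ft_force: [-0.3, 1.0, 0.3]
grip_width: 0.0852
t=2.33 at [ 391.2 -219.2  299.9] yaw -178.41 tilt 0.0020 grip 0.0852 F [-0.3  1.   0.3] q6 -0.54
  turn 1.59 shift(now axes) [11.3 -0.5 -0.1] shift(after turn) [11.2 -0.8 -0.1]
orange [446.8 -84.6  86.8  58.6  10.3] 3481 trim [446.6 -84.9  85.5  57.7] z [43.2 44.8 51.7]
lid [ 636.1 -260.9   88.2   58.4   10.9] 1538 trim [ 635.5 -260.8   84.7   57.3] z [13.6 15.4 16.7]
green [ 451.2 -284.8  100.1   73.1   27.4] 1834 trim [ 450.8 -284.6   99.5   71.9] z [10.3 12.4 13.8]
```

View pics/w2.png

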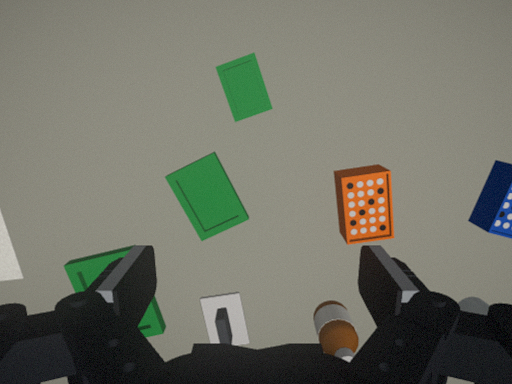

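The wrist view shows the middle green tray at (207,196), the small one at (244,87), the large one at (112,290), the orange rack at (363,205) and the lid at (224,320). The fitted sizes match the text: 100x72 for the tray and 86x58 for the rack. Next is the blue rack, with a low second view on the way.

```bash
python3 - <<'E'
from h import *
go(390,104.4,160,166.8)
E
python3 -m crank '[[[0,55,20,8,0],[0,55,20,6,0],[0,55,20,0,0],[0,55,20,0,0],[0,50,20,0,0],[0,40,20,0,0],[0,0,10,0,0],[0,0,0,0,0]]]';python3 - <<'E'
from h import *
go(390,104.4,160,166.8)
E
```

```text
t=2.38 at [ 391.1 -218.   300. ] yaw -178.32 tilt 0.0016 grip 0.0856 F [0.7 1.2 0.1] q6 -0.54
  turn 14.88 shift(now axes) [ -8.5 322.5 139.6] shift(after turn) [ 74.6 313.8 139.7]
clock: 3.38
eef_pos: [0.435, 0.1104, 0.1673]
tool_rot: [0.1, 0.995, 0.001, 0.001]
ft_force: [0.4, -0.1, 0.2]
grip_width: 0.0855
t=3.38 at [435.  110.4 167.3] yaw 168.57 tilt 0.0018 grip 0.0855 F [ 0.4 -0.1  0.2] q6 0.45
  turn 1.77 shift(now axes) [ 42.9 -14.8   7.2] shift(after turn) [ 42.5 -16.1   7.2]
```

```bash
python3 -m crank '[[[32,-14,10,1.8,0],[0,0,0,0,0],[0,0,0,0,0]]]';python3 - <<'E'
from h import *
im,W=snap("w3")
print("blue",*fit(W,438,104.4,40,58))
go(438,104.4,12,166.8)
E
```

```text
clock: 3.75
eef_pos: [0.3999, 0.1022, 0.159]
tool_rot: [0.116, 0.993, 0.001, 0.002]
ft_force: [0.1, -0.1, -0.5]
grip_width: 0.0854
blue [438.1 104.8  86.9  58.2 -13.1] 7654 trim [437.8 104.8  85.6  57.2] z [43.5 44.8 51.8]
t=3.80 at [399.6 102.1 158.8] yaw 166.66 tilt 0.0034 grip 0.0854 F [-0.  -1.1 -0.5] q6 0.48
  turn -0.14 shift(now axes) [-36.5  10.8 146.9] shift(after turn) [-36.5  10.7 146.9]
```

View pics/w3.png

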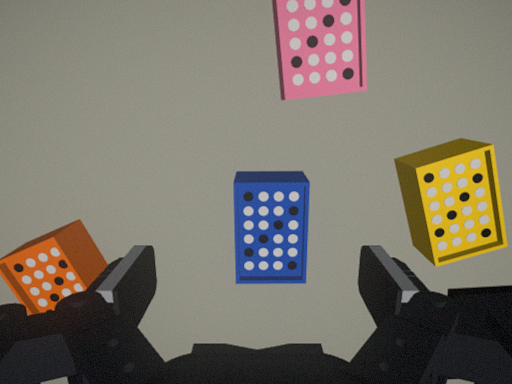

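The blue rack at (271,228) gets the same pose from both heights: (438,104.7) mm, -13.1°, deck at z 45 and rim at z 52. I'll align and go down.

```bash
python3 -m crank '[[[-36,11,40,0,0],[0,0,40,0,0],[0,0,0,0,0]]]';python3 - <<'E'
from h import *
go(438,104.7,12,166.9)
E
```

```text
clock: 4.18
eef_pos: [0.4435, 0.1046, 0.0806]
tool_rot: [0.117, 0.993, 0.002, 0.006]
ft_force: [-0.5, 0.9, 0.0]
grip_width: 0.0858
t=4.17 at [443.5 104.6  80.6] yaw 166.53 tilt 0.0128 grip 0.0858 F [-0.5  0.9  0. ] q6 0.47
  turn -0.37 shift(now axes) [ 6.1 -1.6 68.6] shift(after turn) [ 6.1 -1.6 68.6]
```

```bash
python3 -m crank '[[[5,-1,30,0,0],[1,0,25,0,0],[0,0,10,0,0],[0,0,0,0,0]]]';python3 - <<'E'
from h import *
go(438,104.7,12,166.9)
E
```

```text
clock: 4.68
eef_pos: [0.4455, 0.1062, 0.0209]
tool_rot: [0.118, 0.993, 0.005, 0.012]
ft_force: [-0.5, 0.1, 0.3]
grip_width: 0.0853
t=4.67 at [445.5 106.2  20.9] yaw 166.44 tilt 0.0250 grip 0.0853 F [-0.5  0.1  0.3] q6 0.47
  turn -0.46 shift(now axes) [ 7.1 -3.3  8.7] shift(after turn) [ 7.2 -3.3  8.7]
```

```bash
sed -i 's/"tilt %.4f"%np.hypot(R\[0,2\],R\[1,2\])/"z-axis in xy(mrad)",np.round(Rn.from_quat(o["tool_rot"]).as_matrix()[:2,2]*1000,1)/' h.py
python3 -m crank '[[[7,-3,0,-0.4,0],[0,0,0,0,0]]]';python3 - <<'E'
from h import *
go(438,104.7,12,166.9)
E
```

```text
clock: 4.92
eef_pos: [0.4392, 0.1052, 0.0229]
tool_rot: [0.114, 0.993, 0.005, 0.013]
ft_force: [0.3, 0.7, -0.4]
grip_width: 0.0857
t=4.92 at [439.2 105.2  22.9] yaw 166.86 z-axis in xy(mrad) [27.7  7.2] grip 0.0857 F [ 0.3  0.7 -0.4] q6 0.46
  turn -0.04 shift(now axes) [ 1.4 -0.9 10.8] shift(after turn) [ 1.4 -0.9 10.8]
```

```bash
python3 -m crank '[[[1.2,-1,10,0,0],[0,0,1,0,0],[0,0,0,0,0]]]';python3 - <<'E'
from h import *
go(438,104.7,12,166.9)
E
```

```text
clock: 5.3
eef_pos: [0.4388, 0.1047, 0.012]
tool_rot: [0.114, 0.993, 0.005, 0.014]
ft_force: [-0.6, 0.4, 0.7]
grip_width: 0.0853
t=5.30 at [438.8 104.7  12. ] yaw 166.86 z-axis in xy(mrad) [29.7  7.6] grip 0.0853 F [-0.6  0.4  0.7] q6 0.46
  turn -0.04 shift(now axes) [ 0.7 -0.2 -0. ] shift(after turn) [ 0.7 -0.2 -0. ]
```

```bash
python3 -m crank '[[[0,0,0,0,255],[0,0,0,0,255],[0,0,0,0,255],[0,0,0,0,255],[0,0,0,0,255],[0,0,0,0,255],[0,0,0,0,255]]]';python3 - <<'E'
from h import *
go(438,104.7,12,166.9)
E
```

```text
clock: 6.18
eef_pos: [0.439, 0.1048, 0.0123]
tool_rot: [0.114, 0.993, 0.006, 0.014]
ft_force: [0.3, 0.3, 0.1]
grip_width: 0.0572
t=6.17 at [439.  104.8  12.3] yaw 166.87 z-axis in xy(mrad) [29.9  7.7] grip 0.0572 F [0.3 0.3 0.1] q6 0.46
  turn -0.03 shift(now axes) [ 1.  -0.4  0.3] shift(after turn) [ 1.  -0.4  0.3]
```

```bash
python3 -m crank '[[[0,0,-10,0,255],[0,0,-30,0,255],[0,0,-35,0,255],[0,0,-25,0,255],[0,0,0,0,255]]]';python3 - <<'E'
from h import *
go(451,-284.7,110,207.4)
im,W=snap("w4")
E
```

```text
clock: 6.8
eef_pos: [0.4344, 0.1036, 0.1156]
tool_rot: [0.114, 0.993, 0.005, 0.013]
ft_force: [0.7, 1.1, -1.7]
grip_width: 0.0572
t=6.80 at [434.4 103.6 115.6] yaw 166.86 z-axis in xy(mrad) [26.7  6.9] grip 0.0572 F [ 0.7  1.1 -1.7] q6 0.46
  turn -40.54 shift(now axes) [-104.3 -374.4    3.4] shift(after turn) [ 164.  -352.4   -2.9]
```

View pics/w4.png

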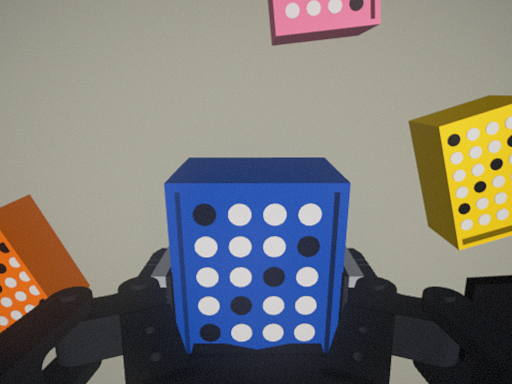

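The blue rack is held square between the fingers, with its deck at about (262,270). I'll measure its level and offset in the hand.

```bash
cat >> h.py <<'E'
def plane(W,rows,cols,lo,hi):
    p=W[rows[0]:rows[1],cols[0]:cols[1]].reshape(-1,3)*1000
    p=p[(p[:,2]>lo)&(p[:,2]<hi)]
    A=np.c_[p[:,:2]-p[:,:2].mean(0),np.ones(len(p))]
    for _ in range(3):
        s=np.linalg.lstsq(A,p[:,2],rcond=None)[0]; r=np.abs(p[:,2]-A@s); k=r<2.5; A,p=A[k],p[k]
    return "slope mrad x,y",np.round(s[:2]*1000,1),"z mid %.1f"%s[2],"n",len(p)
E
python3 - <<'E'
from h import *
W=np.load("/tmp/w4.npz")["W"]
print(plane(W,(190,340),(190,330),135,165))
print(*fit(W,434,104,135,175,60))
p=W[60:140,30:230].reshape(-1,3)*1000; print(np.median(p[:,2]))
E
```

```text
('slope mrad x,y', array([-1. ,  4.1]), 'z mid 148.1', 'n', 20525)
[426.2 105.8 119.3  71.2  76.7] 38962 trim [424.2 105.5 106.1  66.4] z [146.7 148.5 173.6]
nan
```

```bash
python3 -m crank '[[[0,-50,0,-10.2,255],[0,-50,0,-10.2,255],[0,-50,0,-10.2,255],[0,-50,0,-9.9,255],[20,-50,0,0,255],[30,-50,0,0,255],[10,-20,0,0,255],[0,0,0,0,255]]]';python3 - <<'E'
from h import *
go(450,-285.2,60,207.4)
E
```

```text
clock: 7.85
eef_pos: [0.4311, -0.2204, 0.1004]
tool_rot: [-0.224, 0.975, 0.005, 0.005]
ft_force: [0.2, 0.9, -2.0]
grip_width: 0.0575
t=7.85 at [ 431.1 -220.4  100.4] yaw -154.10 z-axis in xy(mrad) [ 7.8 11.8] grip 0.0575 F [ 0.2  0.9 -2. ] q6 -0.93
  turn -1.50 shift(now axes) [ 11.8 -66.8  39.8] shift(after turn) [ 13.5 -66.5  39.8]
```

```bash
python3 -m crank '[[[13,-45,10,-1.5,255],[0,-22,20,0,255],[0,0,0,0,255],[0,0,0,0,255]]]';python3 - <<'E'
from h import *
go(450,-285.2,40,207.4)
im,W=snap("w5")
print("green",*fit(W,451,-284.7,8,18,80))
print(plane(W,(190,340),(190,330),85,125))
E
```

```text
clock: 8.35
eef_pos: [0.4473, -0.2812, 0.0651]
tool_rot: [-0.239, 0.971, 0.009, 0.003]
ft_force: [0.3, 0.5, -1.4]
grip_width: 0.0574
t=8.35 at [ 447.3 -281.2   65.1] yaw -152.31 z-axis in xy(mrad) [ 0.7 18.9] grip 0.0574 F [ 0.3  0.5 -1.4] q6 -1.05
  turn 0.29 shift(now axes) [-0.3 -5.2 25. ] shift(after turn) [-0.3 -5.2 25. ]
green [ 413.2 -304.4   72.    15.4  -61.2] 2479 trim [ 412.9 -304.6   71.2   14. ] z [10.8 12.5 13.5]
('slope mrad x,y', array([-18.9,  -0.6]), 'z mid 97.6', 'n', 20517)
```

View pics/w5.png

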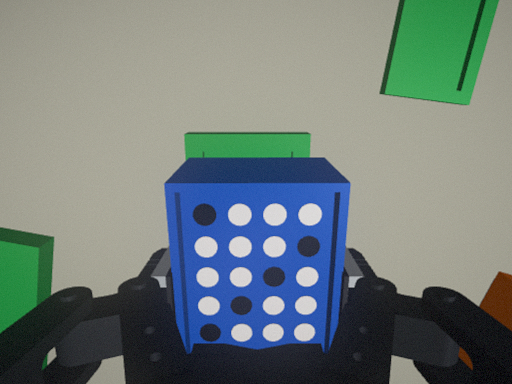

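```bash
python3 -m crank '[[[-2,-5,10,0.3,255],[0,0,10,0,255],[0,0,5,0,255],[0,0,0,0,255]]]';python3 - <<'E'
from h import *
go(451.8,-284.3,17.3,207.4)
E
```

```text
clock: 8.9
eef_pos: [0.4517, -0.2822, 0.0393]
tool_rot: [-0.238, 0.971, 0.009, 0.003]
ft_force: [-0.4, -0.2, -1.5]
grip_width: 0.0572
t=8.90 at [ 451.7 -282.2   39.3] yaw -152.45 z-axis in xy(mrad) [ 1.2 18.9] grip 0.0572 F [-0.4 -0.2 -1.5] q6 -1.05
  turn 0.15 shift(now axes) [ 1.1 -2.3 22. ] shift(after turn) [ 1.1 -2.3 22. ]
```

```bash
python3 -m crank '[[[1,-2,9,0.1,255],[0,0,4,0,255],[0,0,0,0,255]]]';python3 - <<'E'
from h import *
go(451.8,-284.3,17.3,207.4)
E
```

```text
clock: 9.28
eef_pos: [0.4519, -0.2845, 0.0256]
tool_rot: [-0.237, 0.971, 0.009, 0.003]
ft_force: [-0.7, -0.0, -1.3]
grip_width: 0.0573
t=9.28 at [ 451.9 -284.5   25.6] yaw -152.57 z-axis in xy(mrad) [ 1.5 18.6] grip 0.0573 F [-0.7 -0.  -1.3] q6 -1.05
  turn 0.03 shift(now axes) [0.  0.1 8.3] shift(after turn) [0.  0.1 8.3]
```

```bash
python3 -m crank '[[[0,0,3,0,255],[0,0,2,0,255],[0,0,0,0,255]]]';python3 -m crank '[[[0,0,2,0,255],[0,0,1,0,255],[0,0,0,0,255]]]';python3 - <<'E'
from h import *
go(451.8,-284.3,17.3,207.4)
E
```

```text
clock: 9.65
eef_pos: [0.4521, -0.2847, 0.0205]
tool_rot: [-0.237, 0.971, 0.009, 0.003]
ft_force: [-0.2, -0.9, -1.9]
grip_width: 0.0573
clock: 10.02
eef_pos: [0.4522, -0.2847, 0.0179]
tool_rot: [-0.237, 0.971, 0.008, 0.003]
ft_force: [-0.8, -0.2, -1.5]
grip_width: 0.057
t=10.03 at [ 452.2 -284.7   17.9] yaw -152.58 z-axis in xy(mrad) [ 2.5 18. ] grip 0.0570 F [-0.8 -0.2 -1.5] q6 -1.05
  turn 0.02 shift(now axes) [0.2 0.5 0.6] shift(after turn) [0.2 0.5 0.6]
```

```bash
python3 -m crank '[[[0,0,1,0,255],[0,0,0.7,0,255],[0,0,0,0,255]]]';python3 - <<'E'
from h import *
go(451.8,-284.3,17.3,207.4)
E
```

```text
clock: 10.4
eef_pos: [0.4522, -0.2847, 0.0179]
tool_rot: [-0.237, 0.971, 0.008, 0.004]
ft_force: [-0.2, 0.3, -1.2]
grip_width: 0.0575
t=10.40 at [ 452.2 -284.7   17.9] yaw -152.58 z-axis in xy(mrad) [ 3.3 17.6] grip 0.0575 F [-0.2  0.3 -1.2] q6 -1.05
  turn 0.02 shift(now axes) [0.2 0.5 0.6] shift(after turn) [0.2 0.5 0.6]
```

```bash
python3 -m crank '[[[0,0,3,0,255],[0,0,0,0,255]]]';python3 - <<'E'
from h import *
go(451.8,-284.3,17.3,207.4)
im,W=snap("w6")
print(plane(W,(190,340),(190,330),35,75))
E
```

```text
clock: 10.65
eef_pos: [0.4526, -0.2852, 0.0181]
tool_rot: [-0.237, 0.971, 0.007, 0.004]
ft_force: [0.4, -0.0, -2.3]
grip_width: 0.0576
t=10.65 at [ 452.6 -285.2   18.1] yaw -152.58 z-axis in xy(mrad) [ 5.3 16.1] grip 0.0576 F [ 0.4 -0.  -2.3] q6 -1.05
  turn 0.02 shift(now axes) [0.3 1.1 0.8] shift(after turn) [0.3 1.1 0.8]
('slope mrad x,y', array([-14.7,  -3.8]), 'z mid 50.7', 'n', 20531)
```

```bash
python3 -m crank '[[[0,0,0,0,0],[0,0,0,0,0],[0,0,0,0,0],[0,0,0,0,0]]]';python3 -m crank '[[[0,0,-30,0,0],[0,0,-50,0,0],[20,0,-50,0,0],[20,0,-20,0,0],[0,0,0,0,0]]]';python3 - <<'E'
from h import *
im,W=snap("w7")
print("blue",*fit(W,451,-284.7,42,62,60))
print("green",*fit(W,451,-284.7,8,18,80))
go(450.8,254,12,184.7)
E
```

```text
clock: 11.2
eef_pos: [0.453, -0.2854, 0.0169]
tool_rot: [-0.237, 0.971, 0.007, 0.004]
ft_force: [0.0, 0.4, -0.1]
grip_width: 0.0852
clock: 11.82
eef_pos: [0.4158, -0.3064, 0.1696]
tool_rot: [-0.238, 0.971, 0.008, 0.003]
ft_force: [-0.5, 0.3, 0.2]
grip_width: 0.0853
blue [ 452.1 -285.6   87.2   58.1   27.4] 7307 trim [ 451.8 -285.8   85.4   57.2] z [48.4 49.8 56.8]
green [ 450.8 -284.8   99.7   72.1   27.6] 1243 trim [ 450.1 -285.2   97.4   71.8] z [10.8 12.4 14.5]
t=11.88 at [ 416.  -305.9  168.7] yaw -152.48 z-axis in xy(mrad) [ 1.9 17.8] grip 0.0854 F [-0.4 -1.1 -0.1] q6 -1.12
  turn 22.82 shift(now axes) [-288.1  478.   166.7] shift(after turn) [-79.  552.7 165.7]
```

View pics/w7.png

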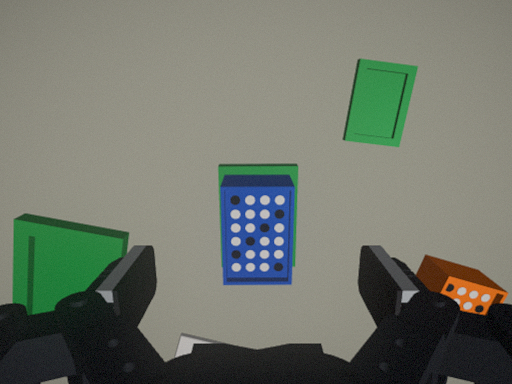

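The blue rack at (257,237) is seated: its deck is at z 49.8 (44.8+5), it sits about 1 mm off the tray centre, and the yaws match. Yellow is next.

```bash
python3 -m crank '[[[0,55,0,10.6,0],[0,58,0,10.6,0],[0,58,0,1.6,0],[0,58,0,0,0],[0,58,0,0,0],[0,58,0,0,0],[0,58,0,0,0],[0,58,10,0,0],[0,58,10,0,0],[0,0,0,0,0]]]';python3 - <<'E'
from h import *
go(410,254,160,184.7)
E
```

```text
clock: 13.12
eef_pos: [0.3364, 0.2235, 0.1463]
tool_rot: [-0.039, 0.999, 0.012, -0.006]
ft_force: [1.1, -0.4, -0.1]
grip_width: 0.0855
t=13.12 at [336.4 223.5 146.3] yaw -175.47 z-axis in xy(mrad) [-11.9  22.6] grip 0.0855 F [ 1.1 -0.4 -0.1] q6 0.49
  turn -0.17 shift(now axes) [-75.7  24.9 -13.9] shift(after turn) [-75.7  24.7 -13.9]
```

```bash
python3 -m crank '[[[-38,13,0,0,0],[-38,12,0,0,0],[0,0,0,0,0]]]';python3 - <<'E'
from h import *
im,W=snap("w8")
print("yellow",*fit(W,450.8,254.1,40,58))
go(450.8,254.1,12,184.7)
E
```

```text
clock: 13.5
eef_pos: [0.4085, 0.254, 0.1416]
tool_rot: [-0.041, 0.999, 0.009, -0.01]
ft_force: [-0.9, -0.8, -0.2]
grip_width: 0.0855
yellow [451.1 254.4  87.   58.2   4.7] 8592 trim [450.8 254.4  85.5  57.2] z [43.5 44.8 51.8]
t=13.55 at [406.8 253.1 141.4] yaw -175.27 z-axis in xy(mrad) [-21.8  16.2] grip 0.0852 F [-0.1  0.8  0.6] q6 0.46
  turn 0.03 shift(now axes) [-46.5  -5.  128.4] shift(after turn) [-46.5  -4.9 128.4]
```

```bash
python3 -m crank '[[[-44,-3,15,0,0],[0,-1,25,0,0],[0,0,20,0,0],[0,0,0,0,0]]]';python3 - <<'E'
from h import *
go(451,254.4,12,184.7)
E
```

```text
clock: 14.05
eef_pos: [0.4458, 0.2487, 0.077]
tool_rot: [-0.04, 0.999, 0.007, -0.014]
ft_force: [0.1, -0.6, -0.1]
grip_width: 0.0856
t=14.05 at [445.8 248.7  77. ] yaw -175.44 z-axis in xy(mrad) [-29.5  12.3] grip 0.0856 F [ 0.1 -0.6 -0.1] q6 0.41
  turn -0.14 shift(now axes) [-7.5  4.3 64.9] shift(after turn) [-7.5  4.3 64.9]
```

```bash
python3 -m crank '[[[-7,4,20,0,0],[0,0,20,0,0],[0,0,10,0,0],[0,0,0,0,0]]]';python3 - <<'E'
from h import *
go(451,254.4,12,184.7)
E
```

```text
clock: 14.55
eef_pos: [0.4503, 0.2526, 0.029]
tool_rot: [-0.039, 0.999, 0.007, -0.014]
ft_force: [0.9, -0.0, -0.6]
grip_width: 0.0851
t=14.55 at [450.3 252.6  29. ] yaw -175.52 z-axis in xy(mrad) [-28.2  13.1] grip 0.0851 F [ 0.9 -0.  -0.6] q6 0.42
  turn -0.22 shift(now axes) [-1.3  1.5 17. ] shift(after turn) [-1.3  1.5 17. ]
```

```bash
python3 -m crank '[[[-1,1.5,12,-0.2,0],[0,0,4.5,0,0],[0,0,0,0,0]]]';python3 - <<'E'
from h import *
go(451,254.4,12,184.7)
E
python3 -m crank '[[[0,0,0,0,255],[0,0,0,0,255],[0,0,0,0,255],[0,0,0,0,255],[0,0,0,0,255],[0,0,0,0,255]]]';python3 - <<'E'
from h import *
go(451,254.4,12,184.7)
E
```

```text
clock: 14.92
eef_pos: [0.4517, 0.255, 0.0133]
tool_rot: [-0.041, 0.999, 0.008, -0.012]
ft_force: [1.1, 0.3, 0.6]
grip_width: 0.0856
t=14.93 at [451.7 255.   13.3] yaw -175.31 z-axis in xy(mrad) [-25.6  14.5] grip 0.0856 F [1.1 0.3 0.6] q6 0.42
  turn -0.01 shift(now axes) [ 0.8 -0.6  1.3] shift(after turn) [ 0.8 -0.6  1.3]
clock: 15.68
eef_pos: [0.4521, 0.2551, 0.0139]
tool_rot: [-0.041, 0.999, 0.008, -0.012]
ft_force: [1.1, -1.0, -0.6]
grip_width: 0.0574
t=15.68 at [452.1 255.1  13.9] yaw -175.30 z-axis in xy(mrad) [-24.8  14.6] grip 0.0574 F [ 1.1 -1.  -0.6] q6 0.42
  turn -0.00 shift(now axes) [ 1.1 -0.7  1.9] shift(after turn) [ 1.1 -0.7  1.9]
```

```bash
python3 -m crank '[[[0,0,-10,0,255],[0,0,-30,0,255],[0,0,-35,0,255],[0,0,-30,0,255],[5,-50,0,0,255],[5,-55,0,0,255],[5,-55,0,0,255],[5,-55,0,0,255],[5,-55,0,0,255],[5,-55,0,0,255],[5,-55,0,0,255],[0,0,0,0,255]]]';python3 - <<'E'
from h import *
go(452.9,-285.2,110,207.4)
E
```

```text
clock: 17.18
eef_pos: [0.4555, -0.1386, 0.1249]
tool_rot: [-0.043, 0.999, 0.007, -0.005]
ft_force: [0.2, 0.7, -1.3]
grip_width: 0.0573
t=17.18 at [ 455.5 -138.6  124.9] yaw -175.10 z-axis in xy(mrad) [-10.9  14.4] grip 0.0573 F [ 0.2  0.7 -1.3] q6 -0.39
  turn -22.50 shift(now axes) [  14.9 -146.    12.8] shift(after turn) [  69.6 -129.2   13.6]
```

```bash
python3 -m crank '[[[5,-40,4,-8,255],[10,-40,4,-8,255],[10,-35,2,-6.5,255],[0,0,0,0,255]]]';python3 - <<'E'
from h import *
go(452.9,-285.2,85,207.4)
E
```

```text
clock: 17.68
eef_pos: [0.4577, -0.2564, 0.1149]
tool_rot: [-0.245, 0.97, 0.009, -0.002]
ft_force: [0.0, 0.3, -1.7]
grip_width: 0.0576
t=17.68 at [ 457.7 -256.4  114.9] yaw -151.68 z-axis in xy(mrad) [-8.4 16. ] grip 0.0576 F [ 0.   0.3 -1.7] q6 -1.01
  turn 0.92 shift(now axes) [ 17.9 -23.6  29.5] shift(after turn) [ 17.5 -23.9  29.5]
```

```bash
python3 -m crank '[[[17,-22,10,0.9,255],[0,-1,12,0,255],[0,0,0,0,255],[0,0,0,0,255]]]';python3 - <<'E'
from h import *
go(452.9,-285.2,85,207.4)
im,W=snap("w9")
print(plane(W,(190,340),(190,330),100,150))
E
```

```text
clock: 18.18
eef_pos: [0.4543, -0.2791, 0.093]
tool_rot: [-0.239, 0.971, 0.01, -0.002]
ft_force: [-0.8, 0.7, -1.1]
grip_width: 0.0573
t=18.18 at [ 454.3 -279.1   93. ] yaw -152.38 z-axis in xy(mrad) [-8.6 19.3] grip 0.0573 F [-0.8  0.7 -1.1] q6 -1.04
  turn 0.22 shift(now axes) [ 4.1 -4.9  7.9] shift(after turn) [ 4.  -4.9  7.9]
('slope mrad x,y', array([17.1, 20. ]), 'z mid 123.6', 'n', 20755)
```

View pics/w9.png

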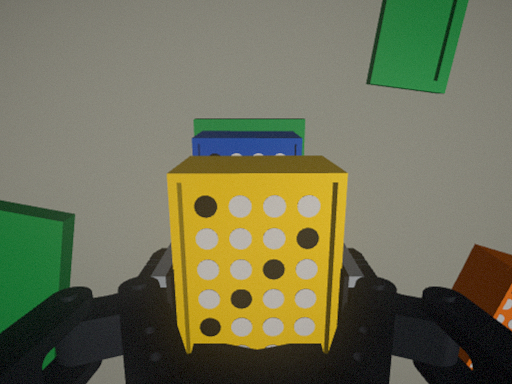

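```bash
python3 -m crank '[[[4,-4.5,8,0.2,255],[0,0,7,0,255],[0,0,0,0,255]]]';python3 - <<'E'
from h import *
go(452.9,-285.2,62.9,207.4)
E
```

```text
clock: 18.6
eef_pos: [0.453, -0.2841, 0.0775]
tool_rot: [-0.238, 0.971, 0.01, -0.002]
ft_force: [0.8, -0.6, -0.9]
grip_width: 0.0577
t=18.60 at [ 453.  -284.1   77.5] yaw -152.51 z-axis in xy(mrad) [-8.1 19.2] grip 0.0577 F [ 0.8 -0.6 -0.9] q6 -1.05
  turn 0.09 shift(now axes) [ 0.6 -1.2 14.5] shift(after turn) [ 0.6 -1.2 14.5]
```

```bash
python3 -m crank '[[[0.6,-1.2,5,0,255],[0,0,3,0,255],[0,0,0,0,255]]]';python3 -m crank '[[[0,0,3,0,255],[0,0,2,0,255],[0,0,0,0,255]]]';python3 - <<'E'
from h import *
go(452.9,-285.2,62.9,207.4)
E
```

```text
clock: 18.98
eef_pos: [0.4529, -0.2855, 0.0687]
tool_rot: [-0.237, 0.971, 0.01, -0.002]
ft_force: [-0.0, -0.6, -1.3]
grip_width: 0.0572
clock: 19.35
eef_pos: [0.4531, -0.2856, 0.0639]
tool_rot: [-0.237, 0.971, 0.01, -0.001]
ft_force: [-0.4, -0.1, -0.8]
grip_width: 0.0572
t=19.35 at [ 453.1 -285.6   63.9] yaw -152.53 z-axis in xy(mrad) [-7.6 18.9] grip 0.0572 F [-0.4 -0.1 -0.8] q6 -1.05
  turn 0.07 shift(now axes) [-0.   0.4  1. ] shift(after turn) [-0.   0.4  1. ]
```

```bash
python3 -m crank '[[[0,0,2,0,255],[0,0,1,0,255],[0,0,0,0,255]]]';python3 -m crank '[[[0,0,0,0,0],[0,0,0,0,0],[0,0,0,0,0],[0,0,0,0,0]]]';python3 -m crank '[[[0,0,-30,0,0],[0,0,-50,0,0],[20,0,-50,0,0],[20,0,-20,0,0],[0,0,0,0,0]]]';python3 - <<'E'
from h import *
im,W=snap("w10")
print("yellow",*fit(W,452,-285,86,106,60))
print("blue",*fit(W,451,-285,51,59,60))
go(447,-84.5,13,190.2)
E
```

```text
clock: 19.73
eef_pos: [0.4533, -0.2858, 0.064]
tool_rot: [-0.237, 0.971, 0.009, -0.001]
ft_force: [0.9, -0.0, -1.7]
grip_width: 0.0573
clock: 20.23
eef_pos: [0.4539, -0.2861, 0.0639]
tool_rot: [-0.237, 0.971, 0.009, -0.0]
ft_force: [0.3, -0.1, -0.4]
grip_width: 0.0851
clock: 20.85
eef_pos: [0.4182, -0.3072, 0.2169]
tool_rot: [-0.238, 0.971, 0.01, -0.001]
ft_force: [0.8, 0.9, -0.2]
grip_width: 0.0856
yellow [ 453.  -286.4   86.8   58.1   27.4] 7182 trim [ 452.4 -286.6   85.2   57.1] z [ 92.4  93.7 100.8]
blue [ 414.5 -306.    58.6    1.   -62.6] 148 trim [ 414.3 -305.8   57.2    0.9] z [51.6 55.8 58.8]
t=20.90 at [ 418.5 -306.6  216. ] yaw -152.45 z-axis in xy(mrad) [-8.2 18.8] grip 0.0853 F [ 0.7 -0.5  0.2] q6 -1.12
  turn 17.35 shift(now axes) [-127.7  179.6  206.9] shift(after turn) [-67.1 209.4 207.4]
```

View pics/w10.png

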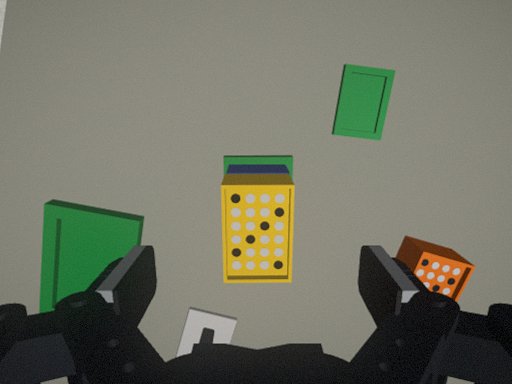

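The yellow rack at (258,235) is seated: its deck is at z 93.7 (44.8+49) and it sits about 1 mm from the blue rack's centre. The lid is next, starting with a close second view.

```bash
python3 -m crank '[[[-55,0,0,8.5,0],[-55,0,0,8.3,0],[-50,35,15,0,0],[0,12,20,0,0],[0,0,0,0,0]]]';python3 - <<'E'
from h import *
go(590,-261,160,190.9)
im,W=snap("w11")
print("lid plate",*fit(W,636,-261,8,20))
print("bar",*fit(W,636,-261,35,52,50))
E
```

```text
clock: 21.52
eef_pos: [0.5622, -0.2029, 0.1716]
tool_rot: [-0.089, 0.996, 0.013, -0.008]
ft_force: [0.3, 0.5, -0.3]
grip_width: 0.0856
t=21.52 at [ 562.2 -202.9  171.6] yaw -169.82 z-axis in xy(mrad) [-18.1  24.2] grip 0.0856 F [ 0.3  0.5 -0.3] q6 -0.53
  turn -0.72 shift(now axes) [-17.3 -62.3   9.7] shift(after turn) [-16.5 -62.6   9.7]
lid plate [ 636.9 -260.7   86.4   58.2   11. ] 3795 trim [ 636.2 -260.3   84.8   57. ] z [14.1 15.5 16.7]
bar [ 636.5 -260.5   50.5   14.2   10.9] 1023 trim [ 636.4 -260.4   49.5   13.8] z [37.7 45.2 46.4]
```

View pics/w11.png

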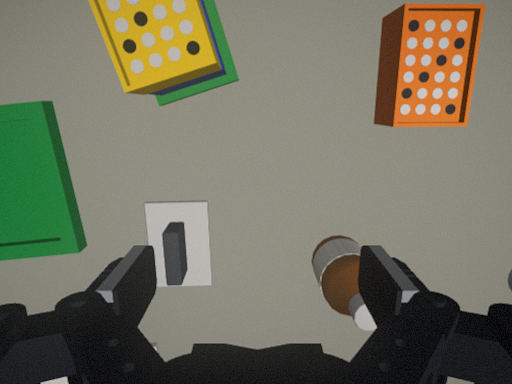

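```bash
python3 - <<'E'
from h import *
go(636.5,-260.5,100,191)
E
python3 -m crank '[[[-20,-40,0,-0.8,0],[-40,-29,0,0,0],[-3,-2,30,0,0],[0,0,30,0,0],[0,0,0,0,0]]]';python3 - <<'E'
from h import *
go(636.5,-260.5,19,191)
E
```

```text
t=21.57 at [ 562.8 -203.6  172.7] yaw -169.86 z-axis in xy(mrad) [-15.9  23.6] grip 0.0854 F [-0.8 -0.6  0.3] q6 -0.53
  turn -0.86 shift(now axes) [-63.4 -70.8  70.2] shift(after turn) [-62.3 -71.7  70.2]
clock: 22.2
eef_pos: [0.639, -0.2672, 0.1103]
tool_rot: [-0.093, 0.996, 0.011, -0.005]
ft_force: [0.1, 0.1, -0.3]
grip_width: 0.0854
t=22.20 at [ 639.  -267.2  110.3] yaw -169.35 z-axis in xy(mrad) [-12.   21.8] grip 0.0854 F [ 0.1  0.1 -0.3] q6 -0.59
  turn -0.35 shift(now axes) [ 0.5  4.8 91.5] shift(after turn) [ 0.5  4.8 91.5]
```

```bash
python3 -m crank '[[[0,5,30,-0.3,0],[0,0,30,0,0],[0,0,10,0,0],[0,0,0,0,0]]]';python3 - <<'E'
from h import *
go(636.5,-260.5,19,191)
E
```

```text
clock: 22.7
eef_pos: [0.6405, -0.2649, 0.0476]
tool_rot: [-0.094, 0.996, 0.009, 0.0]
ft_force: [0.1, 0.2, -0.2]
grip_width: 0.0854
t=22.70 at [ 640.5 -264.9   47.6] yaw -169.26 z-axis in xy(mrad) [-1.2 17.2] grip 0.0854 F [ 0.1  0.2 -0.2] q6 -0.59
  turn -0.26 shift(now axes) [ 3.1  4.6 28.7] shift(after turn) [ 3.1  4.6 28.7]
```

```bash
python3 -m crank '[[[3,4.5,14,-0.2,0],[0,0,10,0,0],[0,0,0,0,0]]]';python3 - <<'E'
from h import *
go(636.5,-260.5,19,191)
E
```

```text
clock: 23.08
eef_pos: [0.6382, -0.2614, 0.0259]
tool_rot: [-0.095, 0.995, 0.007, 0.003]
ft_force: [-0.6, -0.0, 0.0]
grip_width: 0.0853
t=23.07 at [ 638.2 -261.4   25.9] yaw -169.06 z-axis in xy(mrad) [ 3.9 15.2] grip 0.0853 F [-0.6 -0.   0. ] q6 -0.59
  turn -0.06 shift(now axes) [1.6 1.1 6.9] shift(after turn) [1.6 1.1 6.9]
```

```bash
python3 -m crank '[[[1.6,1,6,0,0],[0,0,0,0,0],[0,0,0,0,0]]]';python3 -m crank '[[[0,0,0,0,255],[0,0,0,0,255],[0,0,0,0,255],[0,0,0,0,255],[0,0,0,0,255],[0,0,0,0,255],[0,0,0,0,255],[0,0,0,0,255],[0,0,0,0,255]]]';python3 - <<'E'
from h import *
go(636.5,-260.5,19,191)
E
```

```text
clock: 23.45
eef_pos: [0.6369, -0.2607, 0.0201]
tool_rot: [-0.095, 0.995, 0.007, 0.003]
ft_force: [0.8, -0.6, 0.0]
grip_width: 0.0855
clock: 24.58
eef_pos: [0.6373, -0.2608, 0.0208]
tool_rot: [-0.095, 0.995, 0.007, 0.004]
ft_force: [0.4, 0.2, -0.6]
grip_width: 0.0132
t=24.57 at [ 637.3 -260.8   20.8] yaw -169.05 z-axis in xy(mrad) [ 5.8 14.5] grip 0.0132 F [ 0.4  0.2 -0.6] q6 -0.59
  turn -0.05 shift(now axes) [0.8 0.4 1.8] shift(after turn) [0.8 0.4 1.8]
```

```bash
python3 -m crank '[[[0,0,-10,0,255],[0,0,-30,0,255],[0,0,-40,0,255],[0,0,-40,0,255],[0,0,-20,0,255],[0,0,0,0,255]]]';python3 - <<'E'
from h import *
go(453.4,-286.1,160,207.4)
im,W=snap("w12")
E
```

```text
clock: 25.32
eef_pos: [0.6353, -0.2626, 0.1653]
tool_rot: [-0.095, 0.995, 0.008, 0.002]
ft_force: [0.5, -0.7, -2.0]
grip_width: 0.0131
t=25.32 at [ 635.3 -262.6  165.3] yaw -169.06 z-axis in xy(mrad) [ 2.6 15.6] grip 0.0131 F [ 0.5 -0.7 -2. ] q6 -0.59
  turn -16.46 shift(now axes) [183.1  11.4   4.5] shift(after turn) [172.4  62.8   5.3]
```

View pics/w12.png

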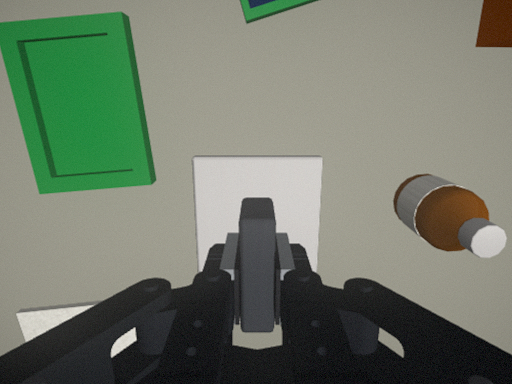

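The lid is held by its bar at about (257,265), with the plate level at (257,210). I'll carry it to the stack.

```bash
python3 -m crank '[[[45,0,0,0,255],[45,0,0,0,255],[45,3,0,-8,255],[25,10,0,-8.4,255],[0,0,0,0,255],[0,0,0,0,255]]]';python3 - <<'E'
from h import *
go(453.4,-286.1,135,207.4)
im,W=snap("w13")
E
```

```text
clock: 26.12
eef_pos: [0.466, -0.2812, 0.153]
tool_rot: [-0.24, 0.971, 0.013, -0.004]
ft_force: [-0.0, -0.9, -1.2]
grip_width: 0.013
t=26.12 at [ 466.  -281.2  153. ] yaw -152.21 z-axis in xy(mrad) [-13.2  24.3] grip 0.0130 F [-0.  -0.9 -1.2] q6 -1.04
  turn 0.39 shift(now axes) [13.4  1.  18.1] shift(after turn) [13.5  1.  18.1]
```

View pics/w13.png

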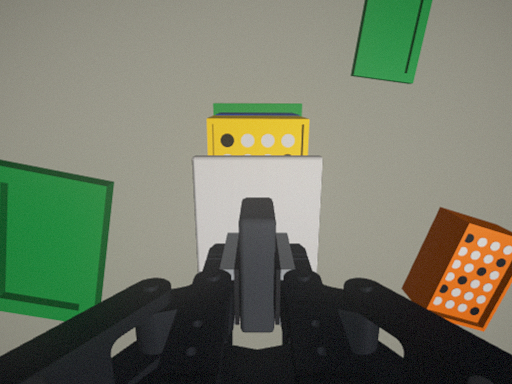

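```bash
python3 -m crank '[[[13,1,5,0.4,255],[0,0,10,0,255],[0,0,0,0,255],[0,0,0,0,255]]]';python3 - <<'E'
from h import *
go(453.4,-286.1,113.8,207.4)
E
```

```text
clock: 26.68
eef_pos: [0.4547, -0.2859, 0.1355]
tool_rot: [-0.237, 0.971, 0.014, -0.004]
ft_force: [0.7, -0.2, -1.5]
grip_width: 0.0124
t=26.68 at [ 454.7 -285.9  135.5] yaw -152.57 z-axis in xy(mrad) [-14.6  25. ] grip 0.0124 F [ 0.7 -0.2 -1.5] q6 -1.05
  turn 0.03 shift(now axes) [ 1.2 -0.2 21.7] shift(after turn) [ 1.2 -0.2 21.7]
```

```bash
python3 -m crank '[[[1.2,0,8,0,255],[0,0,5,0,255],[0,0,0,0,255]]]';python3 - <<'E'
from h import *
go(453.4,-286.1,113.8,207.4)
E
python3 -m crank '[[[0,0,3,0,255],[0,0,2,0,255],[0,0,0,0,255]]]';python3 - <<'E'
from h import *
go(453.4,-286.1,113.8,207.4)
E
```

```text
clock: 27.05
eef_pos: [0.4537, -0.2861, 0.1217]
tool_rot: [-0.237, 0.971, 0.014, -0.004]
ft_force: [0.2, -0.3, -1.1]
grip_width: 0.013
t=27.05 at [ 453.7 -286.1  121.7] yaw -152.56 z-axis in xy(mrad) [-14.2  24.9] grip 0.0130 F [ 0.2 -0.3 -1.1] q6 -1.05
  turn 0.04 shift(now axes) [ 0.3 -0.1  7.9] shift(after turn) [ 0.3 -0.1  7.9]
clock: 27.42
eef_pos: [0.4539, -0.2861, 0.1166]
tool_rot: [-0.237, 0.971, 0.014, -0.004]
ft_force: [-0.1, -0.2, -1.2]
grip_width: 0.0127
t=27.43 at [ 453.9 -286.1  116.6] yaw -152.55 z-axis in xy(mrad) [-13.7  24.6] grip 0.0127 F [-0.1 -0.2 -1.2] q6 -1.05
  turn 0.05 shift(now axes) [0.4 0.1 2.8] shift(after turn) [0.4 0.1 2.8]
```

```bash
python3 -m crank '[[[0,0,2,0,255],[0,0,1,0,255],[0,0,0,0,255]]]';python3 -m crank '[[[0,0,2,0,255],[0,0,0,0,255]]]';python3 - <<'E'
from h import *
go(453.4,-286.1,113.8,207.4)
E
```

```text
clock: 27.8
eef_pos: [0.4542, -0.2863, 0.1143]
tool_rot: [-0.237, 0.971, 0.013, -0.003]
ft_force: [0.2, -0.1, -0.6]
grip_width: 0.0131
clock: 28.05
eef_pos: [0.4554, -0.2875, 0.1142]
tool_rot: [-0.237, 0.971, 0.011, -0.002]
ft_force: [0.3, 0.2, -0.9]
grip_width: 0.0128
t=28.05 at [ 455.4 -287.5  114.2] yaw -152.58 z-axis in xy(mrad) [-9.2 20.6] grip 0.0128 F [ 0.3  0.2 -0.9] q6 -1.05
  turn 0.02 shift(now axes) [1.1 2.1 0.4] shift(after turn) [1.1 2.1 0.4]
```

```bash
python3 -m crank '[[[0,0,0,0,0],[0,0,0,0,0],[0,0,0,0,0],[0,0,0,0,0],[0,0,0,0,0],[0,0,0,0,0],[0,0,0,0,0]]]';python3 -m crank '[[[0,0,-30,0,0],[0,0,-50,0,0],[20,0,-50,0,0],[20,0,-10,0,0],[0,0,0,0,0]]]';python3 - <<'E'
from h import *
im,W=snap("w14")
print("lid plate",*fit(W,452,-286,102,114,60))
print("bar",*fit(W,452,-286,130,146,60))
print("yellow",*fit(W,451,-286,95.5,103,60))
go(447,-84.5,13,190.2)
E
```

```text
clock: 28.92
eef_pos: [0.4553, -0.2872, 0.1136]
tool_rot: [-0.237, 0.971, 0.011, -0.002]
ft_force: [-0.9, 0.4, 0.2]
grip_width: 0.0855
clock: 29.55
eef_pos: [0.4197, -0.3086, 0.2558]
tool_rot: [-0.238, 0.971, 0.013, -0.003]
ft_force: [-0.6, -0.2, -0.3]
grip_width: 0.0855
lid plate [ 454.6 -287.7   87.2   58.2   27.4] 4626 trim [ 454.7 -287.8   85.    57. ] z [107.2 108.4 109.5]
bar [ 454.5 -287.4   49.9   13.6   27.1] 986 trim [ 454.4 -287.5   49.1   13.5] z [136.4 138.2 139.5]
yellow [ 432.  -275.3  102.8   48.3   61.3] 317 trim [ 432.  -275.9  100.7   47.2] z [ 98.  100.1 101.4]
t=29.60 at [ 420.1 -308.3  255.4] yaw -152.48 z-axis in xy(mrad) [-13.   23.3] grip 0.0856 F [-0.2 -0.4  0.3] q6 -1.12
  turn 17.32 shift(now axes) [-127.4  179.5  247.2] shift(after turn) [-66.3 208.9 248. ]
```

View pics/w14.png

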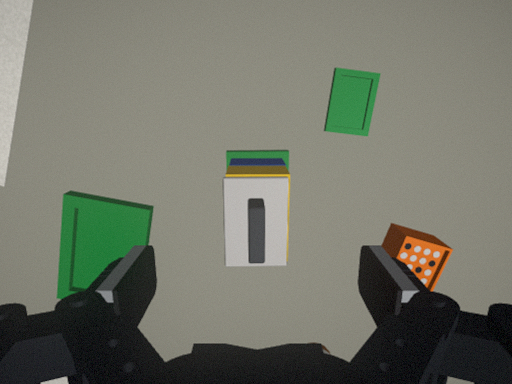

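The lid at (256,222) is down: its plate is at z 108.4 (15.5+93), about 2 mm off the yellow rack's centre. Now the orange rack.

```bash
python3 -m crank '[[[0,55,10,8.7,0],[0,55,20,8.6,0],[0,50,25,0,0],[0,40,25,0,0],[0,0,0,0,0]]]';python3 - <<'E'
from h import *
im,W=snap("w15")
print("orange",*fit(W,447,-84.5,40,58,60))
go(447,-84.5,80,190.2)
E
```

```text
clock: 30.22
eef_pos: [0.3556, -0.1086, 0.169]
tool_rot: [-0.084, 0.996, 0.017, -0.012]
ft_force: [0.7, 0.4, 0.0]
grip_width: 0.0852
orange [447.  -84.2  87.5  58.3  10.3] 6360 trim [446.6 -84.5  85.6  57.1] z [43.5 44.8 51.8]
t=30.27 at [ 357.1 -110.   170. ] yaw -170.42 z-axis in xy(mrad) [-23.7  30.5] grip 0.0854 F [-0.7 -0.3 -0.4] q6 -0.48
  turn -0.62 shift(now axes) [-94.5   7.1  88.6] shift(after turn) [-94.6   6.1  88.6]
```

```bash
python3 -m crank '[[[-45,3,20,-0.5,0],[-44,3,20,0,0],[-5,0,20,0,0],[0,0,15,0,0],[0,0,0,0,0]]]';python3 - <<'E'
from h import *
go(447,-84.5,12,190.3)
E
```

```text
clock: 30.9
eef_pos: [0.455, -0.0891, 0.0906]
tool_rot: [-0.086, 0.996, 0.015, -0.008]
ft_force: [-1.2, 0.5, -0.6]
grip_width: 0.0854
t=30.90 at [455.  -89.1  90.6] yaw -170.15 z-axis in xy(mrad) [-19.4  28.3] grip 0.0854 F [-1.2  0.5 -0.6] q6 -0.38
  turn -0.45 shift(now axes) [ 6.   3.5 78.9] shift(after turn) [ 6.   3.5 78.9]
```

```bash
python3 -m crank '[[[6,3.5,20,-0.4,0],[0,0,25,0,0],[0,0,10,0,0],[0,0,0,0,0]]]';python3 - <<'E'
from h import *
go(447,-84.5,12,190.3)
E
```

```text
clock: 31.4
eef_pos: [0.4515, -0.0881, 0.0371]
tool_rot: [-0.088, 0.996, 0.014, -0.005]
ft_force: [0.5, 0.6, -0.7]
grip_width: 0.085
t=31.40 at [451.5 -88.1  37.1] yaw -169.94 z-axis in xy(mrad) [-13.3  26.8] grip 0.0850 F [ 0.5  0.6 -0.7] q6 -0.38
  turn -0.24 shift(now axes) [ 3.5  3.6 25.2] shift(after turn) [ 3.5  3.6 25.2]
```

```bash
python3 -m crank '[[[3.5,3.6,14,-0.2,0],[0.5,0,8,0,0],[0,0,0,0,0]]]';python3 - <<'E'
from h import *
go(447,-84.5,12,190.3)
E
```

```text
clock: 31.78
eef_pos: [0.4497, -0.0859, 0.0176]
tool_rot: [-0.089, 0.996, 0.013, -0.003]
ft_force: [0.3, 0.0, 0.1]
grip_width: 0.0855
t=31.77 at [449.7 -85.9  17.6] yaw -169.80 z-axis in xy(mrad) [-7.4 25.4] grip 0.0855 F [0.3 0.  0.1] q6 -0.38
  turn -0.10 shift(now axes) [2.4 1.7 5.6] shift(after turn) [2.4 1.7 5.6]
```

```bash
python3 -m crank '[[[2.5,1.7,5,0,0],[0,0,0,0,0],[0,0,0,0,0]]]';python3 -m crank '[[[0,0,0,0,255],[0,0,0,0,255],[0,0,0,0,255],[0,0,0,0,255],[0,0,0,0,255],[0,0,0,0,255]]]';python3 - <<'E'
from h import *
go(447,-84.5,12,190.3)
E
python3 -m crank '[[[0,0,-10,0,255],[0,0,-30,0,255],[0,0,-40,0,255],[0,0,-40,0,255],[0,0,0,0,255]]]';python3 - <<'E'
from h import *
im,W=snap("w16")
go(611.7,287.8,110,170.4)
z=134
print(plane(W,(190,340),(190,330),130,190))
E
```

```text
clock: 32.15
eef_pos: [0.4482, -0.0848, 0.0136]
tool_rot: [-0.089, 0.996, 0.013, -0.001]
ft_force: [-0.1, -0.2, -0.5]
grip_width: 0.0858
clock: 32.9
eef_pos: [0.4487, -0.0849, 0.0144]
tool_rot: [-0.089, 0.996, 0.012, -0.001]
ft_force: [-0.1, -0.3, 0.5]
grip_width: 0.0572
t=32.90 at [448.7 -84.9  14.4] yaw -169.80 z-axis in xy(mrad) [-3.7 24.6] grip 0.0572 F [-0.1 -0.3  0.5] q6 -0.38
  turn -0.10 shift(now axes) [1.6 0.6 2.4] shift(after turn) [1.6 0.6 2.4]
clock: 33.52
eef_pos: [0.448, -0.0878, 0.1388]
tool_rot: [-0.089, 0.996, 0.013, -0.002]
ft_force: [0.3, -0.5, -1.9]
grip_width: 0.0571
t=33.58 at [446.6 -87.5 137. ] yaw -169.80 z-axis in xy(mrad) [-9.8 25.8] grip 0.0570 F [-0.6  0.3 -2.1] q6 -0.39
  turn 19.80 shift(now axes) [-229.1  339.3   35. ] shift(after turn) [-100.3  396.7   37.3]
('slope mrad x,y', array([-4. ,  6.9]), 'z mid 169.2', 'n', 20709)
```

View pics/w16.png

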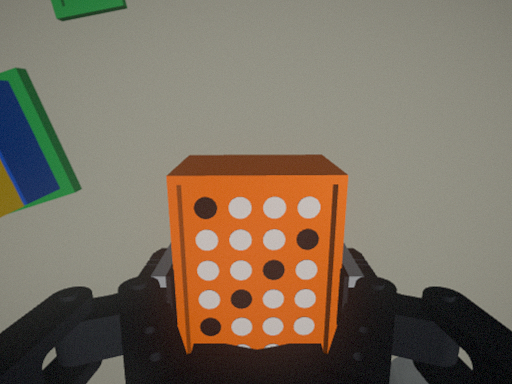

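```bash
python3 -m crank '[[[-10,50,0,0,255],[-10,55,0,0,255],[-10,55,0,0,255],[-10,55,0,0,255],[-10,55,0,8,255],[-10,55,0,8,255],[-10,40,0,3.8,255],[0,0,0,0,255]]]';python3 - <<'E'
from h import *
go(613.3,287.5,110,170.4)
E
```

```text
clock: 34.58
eef_pos: [0.4645, 0.2887, 0.1333]
tool_rot: [0.092, 0.996, 0.008, -0.015]
ft_force: [-0.3, -1.7, -1.5]
grip_width: 0.0572
t=34.58 at [464.5 288.7 133.3] yaw 169.48 z-axis in xy(mrad) [-28.7  18.2] grip 0.0572 F [-0.3 -1.7 -1.5] q6 0.72
  turn -0.92 shift(now axes) [-147.2   25.8   19. ] shift(after turn) [-147.6   23.4   19. ]
```

```bash
python3 -m crank '[[[-40,6,0,-0.9,255],[-40,6,5,0,255],[-40,6,5,0,255],[-24,4,5,0,255],[0,0,0,0,255],[0,0,0,0,255]]]';python3 - <<'E'
from h import *
go(613.3,287.5,60,170.4)
im,W=snap("w17")
print(plane(W,(190,340),(190,330),120,190))
E
```

```text
clock: 35.33
eef_pos: [0.6041, 0.278, 0.1018]
tool_rot: [0.083, 0.996, 0.001, -0.026]
ft_force: [-0.9, -0.0, -1.4]
grip_width: 0.0573
t=35.33 at [604.1 278.  101.8] yaw 170.44 z-axis in xy(mrad) [-50.9   6.3] grip 0.0573 F [-0.9 -0.  -1.4] q6 0.59
  turn 0.04 shift(now axes) [-9.7 11.  41.3] shift(after turn) [-9.7 11.  41.3]
('slope mrad x,y', array([-54.6, -10.9]), 'z mid 132.5', 'n', 20707)
```

View pics/w17.png

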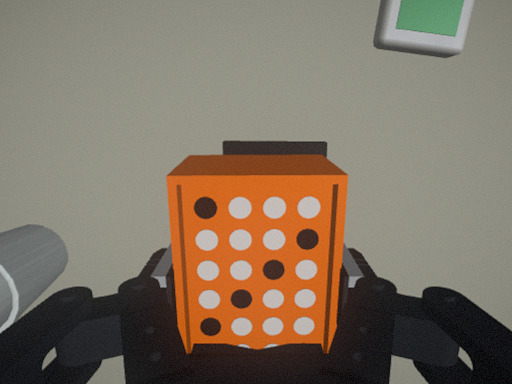

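```bash
python3 -m crank '[[[50,0,0,0,255],[50,0,0,0,255],[0,0,0,0,255]]]';python3 - <<'E'
from h import *
go(613.3,287.5,60,170.4)
E
python3 -m crank '[[[-10,0,0,0,255],[-10,0,0,0,255],[-10,0,0,0,255],[-10,0,0,0,255],[-10,0,0,0,255],[-10,0,0,0,255],[0,0,0,0,255]]]';python3 - <<'E'
from h import *
go(613.3,287.5,60,170.4)
E
```

```text
clock: 35.75
eef_pos: [0.4988, 0.2933, 0.1058]
tool_rot: [0.083, 0.996, -0.0, -0.028]
ft_force: [1.3, -0.0, -1.8]
grip_width: 0.0573
t=35.75 at [498.8 293.3 105.8] yaw 170.47 z-axis in xy(mrad) [-55.2   4.3] grip 0.0573 F [ 1.3 -0.  -1.8] q6 0.68
  turn 0.07 shift(now axes) [-116.2   13.4   39.3] shift(after turn) [-116.2   13.6   39.3]
clock: 36.62
eef_pos: [0.5659, 0.2821, 0.1032]
tool_rot: [0.084, 0.996, 0.001, -0.025]
ft_force: [-0.3, 0.5, -1.2]
grip_width: 0.0576
t=36.62 at [565.9 282.1 103.2] yaw 170.34 z-axis in xy(mrad) [-50.5   6. ] grip 0.0576 F [-0.3  0.5 -1.2] q6 0.62
  turn -0.06 shift(now axes) [-47.9  13.4  40.8] shift(after turn) [-48.   13.3  40.8]
```

```bash
python3 -m crank '[[[-6,2,0,0,255],[-6,2,0,0,255],[-6,2,0,0,255],[-6,2,0,0,255],[-6,2,0,0,255],[-6,2,0,0,255],[-6,1,0,0,255],[-4,0,0,0,255],[0,0,0,0,255],[0,0,0,0,255]]]';python3 - <<'E'
from h import *
go(613.3,287.5,60,170.4)
E
python3 -m crank '[[[0,0,3,0,255],[0,0,3,0,255],[0,0,3,0,255],[0,0,3,0,255],[0,0,3,0,255],[0,0,3,0,255],[0,0,3,0,255],[0,0,3,0,255],[0,0,3,0,255],[0,0,3,0,255],[0,0,3,0,255],[0,0,3,0,255]]]';python3 - <<'E'
from h import *
go(613.3,287.5,60,170.4)
E
```

```text
clock: 37.88
eef_pos: [0.6159, 0.288, 0.1004]
tool_rot: [0.084, 0.996, 0.001, -0.026]
ft_force: [-0.3, -0.5, -1.3]
grip_width: 0.057
t=37.88 at [615.9 288.  100.4] yaw 170.40 z-axis in xy(mrad) [-51.5   5.8] grip 0.0570 F [-0.3 -0.5 -1.3] q6 0.59
  turn -0.00 shift(now axes) [ 0.4 -0.8 40.5] shift(after turn) [ 0.4 -0.8 40.5]
clock: 39.38
eef_pos: [0.6135, 0.2883, 0.0621]
tool_rot: [0.083, 0.996, 0.001, -0.026]
ft_force: [0.5, 0.2, -0.1]
grip_width: 0.0574
t=39.38 at [613.5 288.3  62.1] yaw 170.42 z-axis in xy(mrad) [-51.8   5.8] grip 0.0574 F [ 0.5  0.2 -0.1] q6 0.59
  turn 0.02 shift(now axes) [-0.1 -0.8  2.1] shift(after turn) [-0.1 -0.8  2.1]
```

```bash
python3 -m crank '[[[0,0,-7,0,255],[0,0,-7,0,255],[0,0,-7,0,255],[0,0,-7,0,255],[0,0,-7,0,255],[0,0,-7,0,255],[0,0,-7,0,255],[0,0,-7,0,255],[0,0,0,0,255]]]';python3 - <<'E'
from h import *
go(613.3,287.5,60,170.4)
E
python3 -m crank '[[[0,0,30,0,255],[0,0,30,0,255],[0,0,0,0,255]]]';python3 - <<'E'
from h import *
go(613.3,287.5,60,170.4)
E
```

```text
clock: 40.5
eef_pos: [0.6173, 0.2883, 0.1235]
tool_rot: [0.083, 0.996, 0.001, -0.025]
ft_force: [0.8, -0.4, -1.7]
grip_width: 0.0574
t=40.50 at [617.3 288.3 123.5] yaw 170.42 z-axis in xy(mrad) [-49.4   6.8] grip 0.0574 F [ 0.8 -0.4 -1.7] q6 0.59
  turn 0.02 shift(now axes) [ 0.6 -1.3 63.6] shift(after turn) [ 0.6 -1.3 63.6]
clock: 40.88
eef_pos: [0.6144, 0.2888, 0.0625]
tool_rot: [0.083, 0.996, 0.001, -0.025]
ft_force: [-0.6, -0.1, -1.1]
grip_width: 0.0573
t=40.88 at [614.4 288.8  62.5] yaw 170.42 z-axis in xy(mrad) [-48.7   7.1] grip 0.0573 F [-0.6 -0.1 -1.1] q6 0.59
  turn 0.02 shift(now axes) [ 0.8 -1.4  2.6] shift(after turn) [ 0.8 -1.4  2.6]
```

```bash
python3 -m crank '[[[0.5,-1.3,12,0,255],[0,0,10,0,255],[0,0,5,0,255],[0,0,0,0,255]]]';python3 - <<'E'
from h import *
go(614,287.5,19.4,170.4)
im,W=snap("w18")
print("black",*fit(W,611.7,287.8,8,18,80))
E
```

```text
clock: 41.38
eef_pos: [0.614, 0.2884, 0.0367]
tool_rot: [0.083, 0.996, 0.003, -0.023]
ft_force: [0.8, 0.4, -1.5]
grip_width: 0.0573
t=41.38 at [614.  288.4  36.7] yaw 170.42 z-axis in xy(mrad) [-45.    8.8] grip 0.0573 F [ 0.8  0.4 -1.5] q6 0.59
  turn 0.02 shift(now axes) [-0.9 -0.9 17.3] shift(after turn) [-0.9 -0.9 17.3]
black [568.4 296.2  72.2  12.   79.9] 2941 trim [567.8 296.2  71.1  10.5] z [11.4 12.5 13.5]
```

View pics/w18.png

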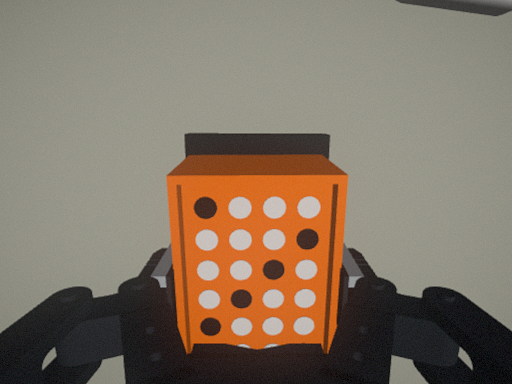

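The black tray's near edge at (258,145) puts its centre at (611.8,288.5), which agrees with the earlier fit. Lowering.

```bash
python3 -m crank '[[[-0.8,-0.3,6,0,255],[0,0,3,0,255],[0,0,0,0,255]]]';python3 -m crank '[[[0,0,3,0,255],[0,0,2,0,255],[0,0,0,0,255]]]';python3 - <<'E'
from h import *
go(614,288,19.4,170.4)
E
```

```text
clock: 41.8
eef_pos: [0.6153, 0.2884, 0.0285]
tool_rot: [0.083, 0.996, 0.003, -0.022]
ft_force: [0.1, -1.0, -0.5]
grip_width: 0.057
clock: 42.18
eef_pos: [0.6152, 0.2885, 0.0233]
tool_rot: [0.083, 0.996, 0.003, -0.022]
ft_force: [1.2, 0.5, -0.8]
grip_width: 0.0573
t=42.17 at [615.2 288.5  23.3] yaw 170.42 z-axis in xy(mrad) [-42.4  10. ] grip 0.0573 F [ 1.2  0.5 -0.8] q6 0.59
  turn 0.02 shift(now axes) [ 0.9 -0.7  3.9] shift(after turn) [ 0.9 -0.7  3.9]
```

```bash
python3 -m crank '[[[1,-0.5,2,0,255],[0,0,1.5,0,255],[0,0,0,0,255]]]';python3 -m crank '[[[0,0,2,0,255],[0,0,0,0,255]]]';python3 - <<'E'
from h import *
go(614,288,19.4,170.4)
im,W=snap("w19")
print(plane(W,(190,340),(190,330),30,75))
E
```

```text
clock: 42.55
eef_pos: [0.6141, 0.2883, 0.0211]
tool_rot: [0.083, 0.996, 0.003, -0.021]
ft_force: [-0.1, -0.6, -0.9]
grip_width: 0.0574
clock: 42.8
eef_pos: [0.6143, 0.2885, 0.0211]
tool_rot: [0.083, 0.996, 0.004, -0.02]
ft_force: [-0.4, -0.3, -1.6]
grip_width: 0.0571
t=42.80 at [614.3 288.5  21.1] yaw 170.43 z-axis in xy(mrad) [-40.   11.1] grip 0.0571 F [-0.4 -0.3 -1.6] q6 0.59
  turn 0.03 shift(now axes) [ 0.2 -0.6  1.7] shift(after turn) [ 0.2 -0.6  1.7]
('slope mrad x,y', array([-43.4,  -7.1]), 'z mid 51.7', 'n', 20693)
```

```bash
python3 -m crank '[[[0,0,3,0,255],[0,0,3,0,255],[0,0,3,0,255],[0,0,3,0,255],[0,0,0,0,255]]]';python3 - <<'E'
from h import *
go(614,288,19.4,170.4)
E
```

```text
clock: 43.48
eef_pos: [0.6144, 0.2886, 0.021]
tool_rot: [0.084, 0.996, 0.005, -0.018]
ft_force: [-0.2, -0.3, -1.6]
grip_width: 0.0578
t=43.48 at [614.4 288.6  21. ] yaw 170.39 z-axis in xy(mrad) [-34.6  13.3] grip 0.0578 F [-0.2 -0.3 -1.6] q6 0.59
  turn -0.01 shift(now axes) [ 0.2 -0.7  1.6] shift(after turn) [ 0.2 -0.7  1.6]
```

```bash
python3 -m crank '[[[0,0,4,0,255],[0,0,4,0,255],[0,0,4,0,255],[0,0,4,0,255],[0,0,4,0,255],[0,0,4,0,255],[0,0,4,0,255],[0,0,4,0,255],[0,0,0,0,255]]]';python3 - <<'E'
from h import *
go(614,288,19.4,170.4)
im,W=snap("w20")
print(plane(W,(190,340),(190,330),30,75))
E
```

```text
clock: 44.6
eef_pos: [0.6147, 0.289, 0.0206]
tool_rot: [0.085, 0.996, 0.008, -0.011]
ft_force: [-0.5, 0.2, -2.5]
grip_width: 0.0572
t=44.60 at [614.7 289.   20.6] yaw 170.31 z-axis in xy(mrad) [-20.6  18.1] grip 0.0572 F [-0.5  0.2 -2.5] q6 0.60
  turn -0.09 shift(now axes) [ 0.5 -1.1  1.2] shift(after turn) [ 0.5 -1.1  1.2]
('slope mrad x,y', array([-24.2,   0.2]), 'z mid 51.1', 'n', 20706)
```

Now nearly level in the recess, so I'll release it, back off and check.

```bash
python3 -m crank '[[[0,0,0,0,0],[0,0,0,0,0],[0,0,0,0,0],[0,0,0,0,0],[0,0,0,0,0]]]';python3 -m crank '[[[0,0,-25,0,0],[0,0,-45,0,0],[20,0,-45,0,0],[30,0,-30,0,0],[0,0,0,0,0]]]';python3 - <<'E'
from h import *
go(614,288,19.4,170.4)
im,W=snap("w21")
print("orange",*fit(W,612,288,42,62,60))
print("black",*fit(W,612,288,8,18,80))
E
```

```text
clock: 45.28
eef_pos: [0.6141, 0.2888, 0.017]
tool_rot: [0.085, 0.996, 0.007, -0.013]
ft_force: [0.1, 0.1, -0.9]
grip_width: 0.0855
clock: 45.9
eef_pos: [0.5673, 0.2947, 0.1662]
tool_rot: [0.085, 0.996, 0.007, -0.014]
ft_force: [0.2, 0.6, -2.0]
grip_width: 0.0852
t=45.90 at [567.3 294.7 166.2] yaw 170.27 z-axis in xy(mrad) [-25.9  16.4] grip 0.0852 F [ 0.2  0.6 -2. ] q6 0.64
  turn -0.13 shift(now axes) [-51.3  -0.4 145.4] shift(after turn) [-51.3  -0.5 145.4]
orange [612.9 288.8  86.7  58.1  -9.8] 7490 trim [612.7 288.8  85.4  57.1] z [48.4 49.8 56.8]
black [611.4 288.4  99.7  72.3 -10. ] 1332 trim [610.5 288.6  97.5  71.8] z [10.5 12.5 14.2]
```

View pics/w21.png

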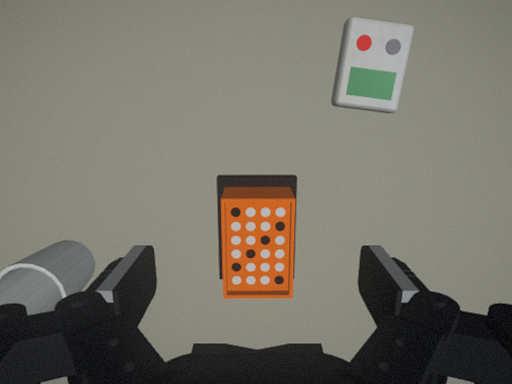

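The orange rack at (258,245) is seated: deck at z 49.8, about 1.5 mm off centre, yaw matching. Last, I'll raise the arm clear and check the whole scene from the fixed cameras.

```bash
python3 -m crank '[[[45,0,-30,0,0],[45,0,-30,0,0],[45,20,-20,0,0],[45,40,0,0,0],[30,40,0,0,0],[0,40,0,0,0],[0,0,0,0,0]]]';python3 - <<'E'
from h import *
from workcell import bot
go(0,0,0,180)
for n in ["top","scene"]:
    c=bot.camera(n); np.savez(f"/tmp/{n}1.npz",**c)
    cv2.imwrite(f"pics/{n}1.png",c["img"])
T0=world(dict(np.load("/tmp/top0.npz"))); T1=world(dict(np.load("/tmp/top1.npz")))
print("blue+green edges");
print("lid",*fit(T1,454,-285,102,116,60)); print("bar",*fit(T1,454,-285,128,148,60))
print("orange",*fit(T1,613,290,38+5,62,60)); print("black",*fit(T1,613,289,8,18,80)); print("green",*fit(T1,454,-284,8,18,80))
for n,x,y,a,b in [("bottle",620,-105,85,115),("beaker",620,105,55,75),("timer",475,385,12,25)]:
    print(n,fit(T0,x,y,a,b,60)[0],fit(T1,x,y,a,b,60)[0])
i=np.load("/tmp/scene1.npz")["img"]; cv2.imwrite("pics/stack.png",cv2.resize(i[120:260,150:400],(750,420),interpolation=cv2.INTER_CUBIC))
E
```

```text
clock: 46.82
eef_pos: [0.385, 0.4683, 0.2392]
tool_rot: [0.089, 0.996, -0.0, -0.021]
ft_force: [-0.3, 0.3, -0.1]
grip_width: 0.0854
t=46.83 at [385.  468.3 239.2] yaw 169.81 z-axis in xy(mrad) [-41.5   2.8] grip 0.0854 F [-0.3  0.3 -0.1] q6 1.04
  turn -10.19 shift(now axes) [ 285.9 -527.9  253.6] shift(after turn) [ 374.8 -467.2  257. ]
blue+green edges
lid [ 454.5 -283.3   86.3   60.5   26.8] 433 trim [ 455.4 -283.8   84.9   58.3] z [104.5 108.2 112.3]
bar [ 455.3 -284.    48.8   15.2   28.3] 95 trim [ 455.3 -284.1   48.4   15.1] z [129.1 137.5 141. ]
orange [613.9 291.   86.3  59.8 -10. ] 493 trim [613.6 290.7  85.4  58.3] z [45.7 50.2 57.9]
black [597.7 282.8 112.8  85.4 -65.9] 144 trim [598.1 282.6 111.3  84.9] z [ 8.8 12.5 16.7]
green [ 451.1 -280.3   99.5   71.3   27.1] 144 trim [ 450.5 -279.2   99.2   68.9] z [ 9.2 12.3 16.3]
bottle [ 630.1 -101.8   22.6   21.4  -88.7] [ 629.9 -102.3   22.5   21.3  -81.9]
beaker [617.6 104.2  59.4  55.1   1.3] [618.3 104.1  57.9  55.7  -0.8]
timer [487.  409.2  69.7  56.1 -14.7] [486.9 408.7  70.   56.8 -16.1]
```

View pics/stack.png

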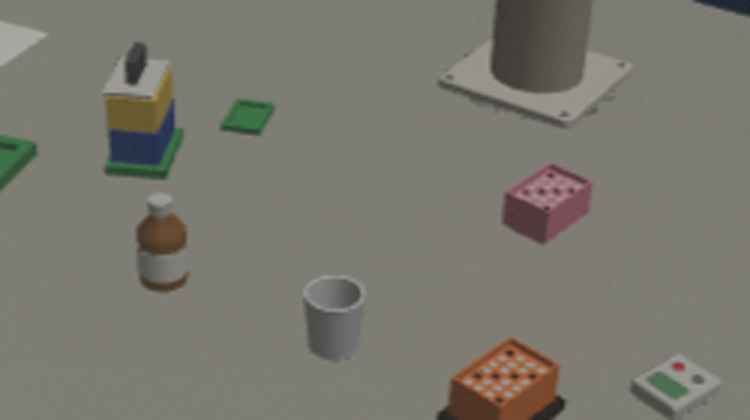

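View pics/top1.png

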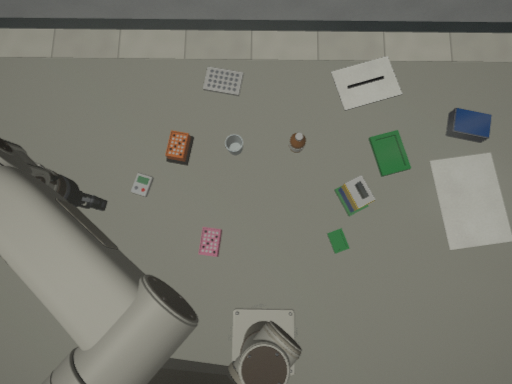

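The scene view shows the stack upright at (140,110) with its layers flush, and the orange rack seated at (505,390). The bottle, beaker and timer are within 1 mm of where they started. Handing in.

```bash
python3 -c "
from workcell import bot
print(bot.job_done())"
```

```text
the job is handed in; nothing more can be done
None
```

The job is handed in after about 47 s of the 112 s. The blue rack is in the middle-sized green tray with the yellow rack and then the lid on top, and the orange rack is alone in the black tray. `job_done()` gives no verdict, so this rests on my own checks.

| Item | Measured height (mm) | Expected if seated (mm) | Off centre from what it sits in (mm) |
|---|---|---|---|
| Blue rack | deck at z 49.8 | 49 | about 1.3 |
| Yellow rack | deck at z 93.7 | 93 | about 1.2 |
| Lid | plate at z 108.4 | 108 | about 2 |
| Orange rack | deck at z 49.8 | 49 | about 1.5 |

- **Heights:** the bare bench also reads about 0.5 mm high in both cameras, so the small excess is not a gap.
- **Alignment:** the racks and lid are turned with what they sit in to within about 0.5°.
- **Robot:** the gripper is open and clear of everything.
- **Bystanders:** the bottle, beaker and timer moved less than 1 mm.

**Checks that disagreed or failed:**
- The wrist and top cameras differ by about 2–3 mm in y. I used the wrist values for all placing.
- After the final retreat, the top camera could not fit the black tray: its outline was wrong because the orange rack hides most of it. I relied on the wrist view from just before.
- The tool slowly built up tilt, to about 3°. The orange rack was carried into its tray with that tilt, then pressed level and released. Its deck reads fully down.
- I did not re-measure the yellow and blue racks' centres once the lid covered them; the last pictures show the stack straight.

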